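# Finish the menorah's open arm under the folding shelf

## Robot

A 6-joint arm with a two-finger parallel gripper is mounted at the origin on the work surface. World frame = base frame: x ahead of the robot, y to its left, z up, the work surface at z = 0. Lengths are in m, angles in rad, forces in N, time in s.
With the tool pointing down it reaches from about 0.35 to 0.775 m from the base axis. Payload 7.3 kg.
Tool frame: the origin (TCP) lies on the centre line of the jaws, within the pads' length; the fingertips stand 25 mm ahead of it and the grasp point (between the pads) lies 6 mm ahead of it (arm.tip_reach is the distance from the TCP to the fingertips, in m); y points along the fingers, z is the direction in which the jaws open and shut, and the axes are right-handed (so a half turn about y gives the same grasp; the last joint's range is limited). The gripper opens to 92 mm and grips with 3 to 60 N. Pads are 19 mm wide; open, the fingers measure 130 mm over their backs; the gripper's body (75 mm by 190 mm) begins 47 mm behind the grasp point.
Start: joints at [1.083, 0.342, 1.524, -0, 1.275, -0.146], TCP at [0.176, 0.495, 0.252] pointing down, gripper open.
Joint ranges: [-2.53, 2.53], [-0.77, 2.02], [0.04, 2.7], [-1, 4.14], [0.28, 2.66], [-3.11, 3.11]. Speed limits (rad/s): [2.57, 2.57, 3.14, 3.14, 3.14, 3.14].

## Interface

Orientations are given as a unit quaternion [x, y, z, w].
In Python, from plant import telemetry, cams, ticket, arm gives the robot as it stands.
- The arm moves only by the tool step_arm, never from a script. Its argument "motion" is a list of rows, each an object with "translation": the shift along the tool's x, y, z in cm, a list of three; "yaw": the turn about the tool's y in degrees; "gripper": the gripper's target within -1 to 1 (shut at 1, half-way at 0, fully open at -1). A call has 1 to 8 rows; each row is the pose to reach, as a shift and turn from the pose commanded when the call began, along the tool's axes at that moment; what a row does not reach only later rows make up. A row lasts 1/10 s, in which the tool goes at most 50 mm and 8.59 degrees, less where a joint would pass 70% of its speed; a pose out of reach is approached as far as the arm can. A call with a gripper value outside its range is refused whole. The fingers move at their own pace and stop on an object; "newtons" is the grip in N (left out, the last holds). Time passes only in rows, so rows that repeat a pose let the fingers close. It gives the time, the measured TCP pose, the force and the opening at its end, in the units of the state.
- telemetry.sense(): the state, without advancing time (a new reading comes with each control period).
- cams.grab_frame(name): name is "scene" or "top" or "wrist"; returns a dict with "frame" (384x512x3 uint8, red, green, blue), "fx", "fy", "cx", "cy" (pixels), "distortion" ([k1, k2, p1, p2, k3] as OpenCV has them; the pictures are not rectified), "R" (3x3) and "t" (3): a world point X has camera coordinates R X + t. Camera axes: x right, y down, z forward; pixel columns grow to the right and rows downward; lengths in m; the calibration is good to about 2 mm. A picture is of the moment at which its call begins. There is no depth.
- ticket.close_job(): hands the job in, once; it reports no verdict.
The state is a dict: "time": time; "joint_positions": joint angles; "joint_vel": joint speeds; "tau": joint torques, N m; "ee_pos": TCP position; "tcp_rot": TCP orientation; "wrist_force": force on the tool from outside, world axes, zero at the start; "moment": the same for the moment, N m; "grip_width": opening from 0.0 (shut) to 1.0 (fully open).
Only numpy, scipy, OpenCV 4.12 (cv2) and the standard library are available. Lean on these libraries where they do the work, as an engineer would, in place of code of your own. Each camera call takes 0.05 s, during which the arm holds its last target.

## Task

The menorah's open arm still lacks its last pieces: thread the steel spacer plate onto the bare end of the bar, then the wooden block with its cup upright, then the wooden end cap with its hole on the bar, and push them up snug so the row ends like the other arm. The wire shelf stays above the bar, so work in under it at a slant without hitting it, and leave the jar, dreidel and coaster where they are.

Things in the scene. Friction and masses are not known exactly. Their poses are not given: they have to be found in the camera images.
- menorah: Fixed wooden menorah along a level square steel bar. Origin on the sill under the bar's bare tip, which points roughly to the robot's right; +x runs along the bar into the menorah, z up. Bare bar x = 0 to 68 mm, then fixed cup blocks (24 long, 40 wide, 40 high, cups 14 more) and spacers, post at x = 183 mm (180 mm high), finished other arm to x = 385. Base board, 22 high, only under x = 108 to 258 mm.
- bar_tip (a point): Bare tip of the bar, on its axis, 105 mm above the sill; axes as menorah. Bar 11 x 11 mm, first 4 mm tapering to 6 mm. In the finished row, snug, the centres lie at x = 61 (spacer), 42 (cup block) and 10 mm (end cap) from the tip, each within 7 mm. Parts slide on the bar easily and hang 2 mm low on it; an outer part pushes the inner ones along.
- shelf: Fixed folding shelf of steel wire, 170 mm wide (y), level, its wires centred 215 mm above the sill (underside of the 8 mm thick frame 211 mm). Origin on the sill, within some mm of the menorah's origin, same axes: the frame reaches from the front rail at x = 8 mm back to x = 215 mm, on two posts at x = 225 mm, y = +-85 mm, with struts at y = +-85 mm from there up to x = 115 mm.
- board: Fixed light wooden board, 110 (x) x 290 (y) x 30 mm high, on which the three loose parts stand in any order about 100 mm apart along its y. Origin: centre of its underside.
- spacer_c (a point): Loose steel spacer plate, 14 thick (x), 32 wide (y), 40 high (z), 110 g, standing on edge; square through hole 16 mm along x through its centre. Point at its centre.
- cupblock_c (a point): Loose wooden block 24 long (x), 40 wide (y), 40 high (z), with a steel cup (22 mm across, 14 mm high) on top; square through hole 16 mm along x. 70 g. Point at the centre of the wooden block, on the hole's axis.
- endcap_c (a point): Loose wooden end cap 40 long (x), 46 wide (y), 46 high (z), 80 g; square blind hole 15 mm wide, 33 mm deep, that opens at its +x face; a low dome, 9 mm, on its closed -x face. Point at the centre of the 40 x 46 x 46 mm block, on the hole's axis. Its +x must point the way the menorah's +x does.
- jar_c (a point): Bystander: cork-topped glass jar, 68 mm across, 105 mm high, point at its middle.
- dreidel_c (a point): Bystander: white ceramic dreidel lying on its side, about 68 mm long, 32 mm thick, point at the middle of its body.
- coaster: Bystander: round stainless coaster, 94 mm across, 6 mm thick, origin at the centre of its underside.
There are look-alikes about, which are no part of the job. Leave any turquoise or yellow look-alike of the part that bears endcap_c alone. There is more than one size of the part that bears spacer_c; the job needs the smaller.

How it is judged:
On the way, in this order (a step that is already met when the one before it is completed fails the run):
1. the spacer plate is threaded on the bar (x of spacer_c in the frame of menorah between 0.005 and 0.07 m and y of spacer_c in the frame of menorah between -0.007 and 0.007 m and z of spacer_c in the frame of menorah between 0.096 and 0.111 m and angle between the x axis of spacer_c and the x axis of menorah, either way round below 0.2 rad), for 0.2 s.
2. the cup block is threaded on the bar after the spacer (x of spacer_c in the frame of menorah between 0.005 and 0.07 m and y of spacer_c in the frame of menorah between -0.007 and 0.007 m and z of spacer_c in the frame of menorah between 0.096 and 0.111 m and x of cupblock_c in the frame of menorah between 0.003 and 0.055 m and y of cupblock_c in the frame of menorah between -0.007 and 0.007 m and z of cupblock_c in the frame of menorah between 0.096 and 0.111 m and angle between the x axis of cupblock_c and the x axis of menorah, either way round below 0.2 rad), for 0.2 s.
3. the end cap is on and all three are snug (x of spacer_c in the frame of menorah between 0.054 and 0.068 m and y of spacer_c in the frame of menorah between -0.007 and 0.007 m and z of spacer_c in the frame of menorah between 0.096 and 0.111 m and x of cupblock_c in the frame of menorah between 0.035 and 0.049 m and y of cupblock_c in the frame of menorah between -0.007 and 0.007 m and z of cupblock_c in the frame of menorah between 0.096 and 0.111 m and x of endcap_c in the frame of menorah between 0.003 and 0.017 m and y of endcap_c in the frame of menorah between -0.007 and 0.007 m and z of endcap_c in the frame of menorah between 0.096 and 0.111 m and angle between the x axis of each of spacer_c, cupblock_c, endcap_c and the x axis of menorah, either way round below 0.2 rad and angle between cupblock_c's own z axis and vertical below 0.25 rad), for 0.2 s.
At the end, for the whole second after the job is handed in: Spacer, cup block and end cap sit on the bar in that order, snug: each centre within 7 mm of its home along the bar (61, 42 and 10 mm from the tip), within 7 mm sideways and 9 mm below to 6 mm above the bar's axis, in line with the bar within 0.2 rad, cup upright within 0.25 rad (all of step 3); the robot touches nothing.
It fails at once if the jar shoved more than 30 mm (distance of jar_c from where it was at the start of the episode above 0.03 m).
It fails at once if the dreidel shoved more than 30 mm (distance of dreidel_c from where it was at the start of the episode above 0.03 m).
It fails at once if the coaster shoved more than 30 mm (distance of coaster from where it was at the start of the episode above 0.03 m).
It fails at once if the wire shelf is hit or leaned on with more than 20 N (contact force between any of the arm, the fingers and shelf above 20 N).
It also fails if it takes over 72 s, if anything falls off the work surface, if the arm or the gripper's body presses on something with over 40 N, if the wrist force passes 120 N, or if a joint passes its speed limit or range.

## Working session

There is one attempt and no reset: what is moved stays moved. The work goes in short steps, Python scripts to look and compute and a tool call to move; the robot and the scene stay as the last step left them, time stands still between calls to the robot, and variables do not carry over. Pictures are saved under pics/ and viewed, and the job is handed in when it is done.

Besides the shell and the picture viewer there is one more tool, called after "Call:" as name([rows], argument=value, ...), one row to a line, values as JSON. step_arm: Moves the arm, as the interface text tells. Its arguments: {"type":"object","properties":{"motion":{"type":"array","items":{"type":"object","properties":{"translation":{"type":"array","items":{"type":"number"}},"yaw":{"type":"number"},"gripper":{"type":"number"}}}},"newtons":{"type":"number"}},"required":["motion"]}

```bash
ls; mkdir -p pics; python3 - <<'E'
from plant import telemetry,cams,ticket,arm
import cv2
print(telemetry.sense()); print([a for a in dir(arm) if a[0]!='_'])
for n in ["scene","top","wrist"]:
    f=cams.grab_frame(n); cv2.imwrite(f"pics/{n}0.png",f["frame"][:,:,::-1])
    print(n,{k:(v if not hasattr(v,'tolist') else v.tolist()) for k,v in f.items() if k!="frame"})
E
```

```text
pics
{'time': 0.0, 'joint_positions': array([ 1.08303065e+00,  3.42675833e-01,  1.52501995e+00, -1.95990242e-05,
        1.27538327e+00, -1.46014460e-01]), 'joint_vel': array([-0.00100298, -0.00130337,  0.00054846,  0.00144288,  0.00095092,
       -0.00028527]), 'tau': array([-7.41390413e-04, -4.31240916e+01, -2.44212896e+01,  7.16469577e-02,
        5.60057920e-02, -1.28123788e-04]), 'ee_pos': array([0.17576418, 0.49431306, 0.25106824]), 'tcp_rot': array([ 0.69731023, -0.1203956 ,  0.12008068, -0.69630739]), 'wrist_force': array([0.42606458, 0.06975745, 0.50186835]), 'moment': array([ 0.02011658, -0.01222178,  0.01515346]), 'grip_width': 0.9975234287698664}
['MotionError', 'tip_reach']
scene {'fx': 387.7870352565694, 'fy': 387.7870352565694, 'cx': 260.8400615226187, 'cy': 196.2402673054884, 'distortion': [-0.05510712049312634, 0.0, 0.0, 0.0, 0.0], 'R': [[0.8416792912083334, 0.5396784864577797, -0.017975038405453506], [0.27132954259389463, -0.4514757831332797, -0.8500293504109019], [-0.4668578478153982, 0.7105749422114686, -0.5264285340237007]], 't': [-0.38663311708165976, -0.1174365
[... 213 characters left out ...]
4302435624813, -0.9995395888971907, 0.005360379395955194], [-0.9732136950478597, 0.027853886514095448, -0.22820881836018356], [0.22795444108708407, -0.012032091808781033, -0.9735974535481182]], 't': [-0.1126970734295136, 0.5703746590006465, 1.0196592360248276]}
wrist {'fx': 340.47116795411927, 'fy': 340.47116795411927, 'cx': 252.2939923747891, 'cy': 188.3169326571253, 'distortion': [0.023751642893195476, 0.0, 0.0, 0.0, 0.0], 'R': [[0.33572301304731217, 0.9419583100479509, -0.002144910731143819], [0.9111273515345922, -0.3241550457407962, 0.2545004039414157], [0.23903348676701267, -0.08739592926671526, -0.9670702889405784]], 't': [-0.5236533360923041, -0.03270000556992834, 0.3896058421495467]}
```

View pics/scene0.png

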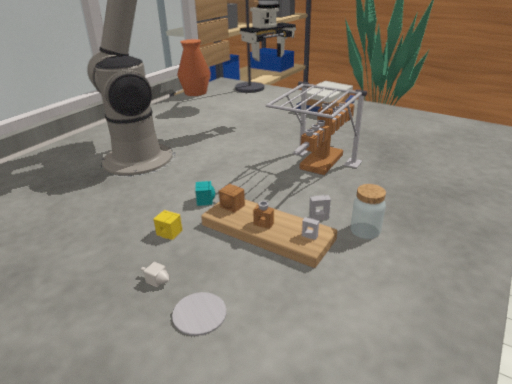

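View pics/top0.png

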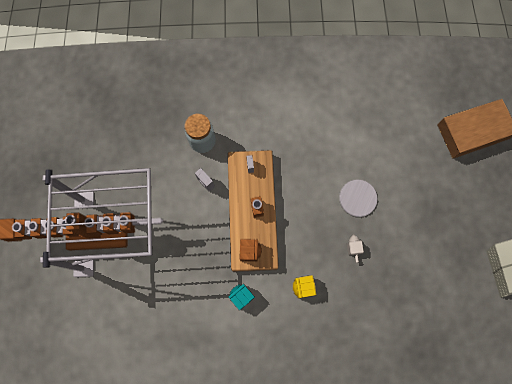

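View pics/wrist0.png

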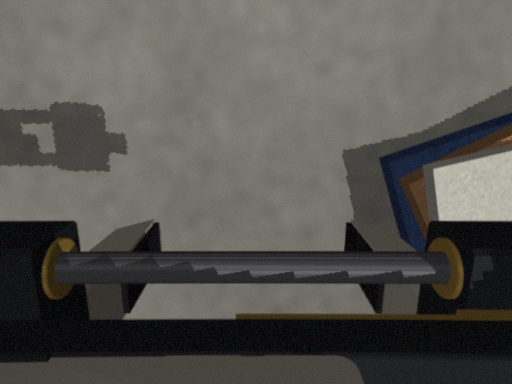

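The top view shows the menorah and shelf at left, with the bare tip near (160,221). The board is near (252,210), with a plate at (250,162), the cup block at (257,205) and a brown cap at (248,248). A larger plate stands on the sill at (203,178), and the turquoise (241,296) and yellow (305,287) caps are off the board. I'll zoom in and build helpers.

```bash
cat > h.py <<'E'
import numpy as np,cv2
from scipy.spatial.transform import Rotation as Rot
def grab(n,save=None):
    from plant import cams
    f=cams.grab_frame(n); f={k:np.array(v) if k!="frame" else v for k,v in f.items()}
    f["K"]=np.array([[f["fx"],0,f["cx"]],[0,f["fy"],f["cy"]],[0,0,1]],float)
    if save: cv2.imwrite(f"pics/{save}.png",f["frame"][:,:,::-1]); np.savez(f"pics/{save}.npz",**f)
    return f
def load(s): return dict(np.load(f"pics/{s}.npz"))
def ray(f,uv):
    p=cv2.undistortPoints(np.array(uv,float).reshape(-1,1,2),f["K"],f["distortion"]).reshape(-1,2)
    d=np.c_[p,np.ones(len(p))]@f["R"]; return -f["R"].T@f["t"],d/np.linalg.norm(d,axis=1)[:,None]
def onz(f,uv,z):
    o,d=ray(f,uv); return o+d*((z-o[2])/d[:,2])[:,None]
def proj(f,X):
    return cv2.projectPoints(np.array(X,float).reshape(-1,1,3),cv2.Rodrigues(f["R"])[0],f["t"],f["K"],f["distortion"])[0].reshape(-1,2)
def tri(f1,a,f2,b):
    o1,d1=ray(f1,[a]);o2,d2=ray(f2,[b]);d1=d1[0];d2=d2[0]
    s=np.linalg.lstsq(np.c_[d1,-d2],o2-o1,rcond=None)[0]
    p,q=o1+s[0]*d1,o2+s[1]*d2; return (p+q)/2,np.linalg.norm(p-q)
def crop(f,x0,y0,w,h,s,name):
    c=cv2.resize(f["frame"][y0:y0+h,x0:x0+w,::-1],None,fx=s,fy=s,interpolation=cv2.INTER_CUBIC)
    cv2.imwrite(f"pics/{name}.png",c)
E
python3 - <<'E'
from h import *
t=grab("top","t1"); s=grab("scene","s1")
crop(t,0,140,170,130,4,"t1a"); crop(t,180,100,140,220,3,"t1b"); crop(s,190,170,200,90,4,"s1a"); crop(s,260,70,110,110,5,"s1b")
print(onz(t,[(160,221)],.105),onz(t,[(250,162),(257,205),(248,248)],.07))
E
```

```text
[[0.50559374 0.09227411 0.105     ]] [[ 0.64634534 -0.10963495  0.07      ]
 [ 0.54311838 -0.12305792  0.07      ]
 [ 0.44506658 -0.10002839  0.07      ]]
```

View pics/t1a.png

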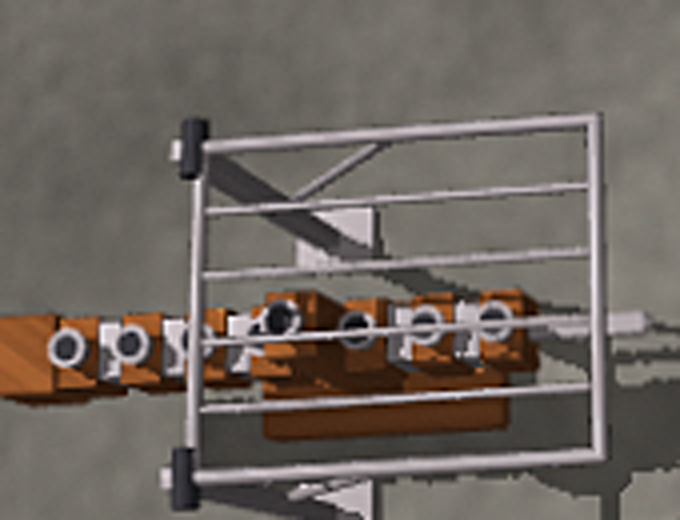

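View pics/t1b.png

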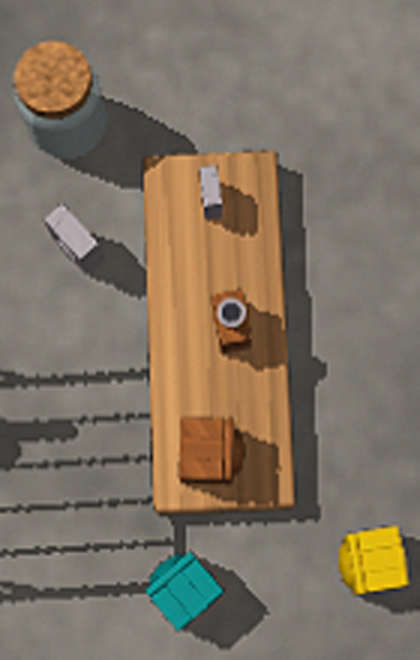

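View pics/s1a.png

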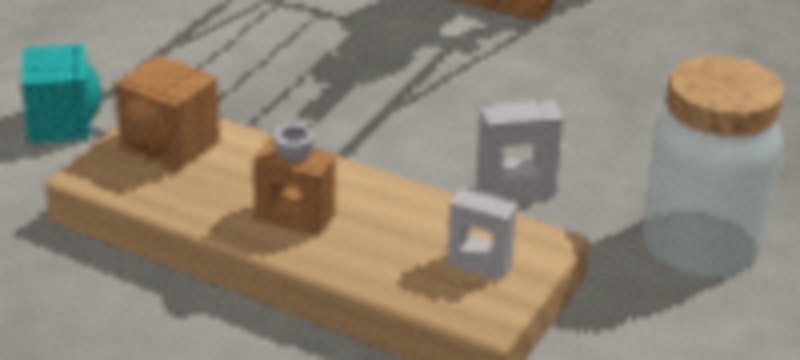

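View pics/s1b.png

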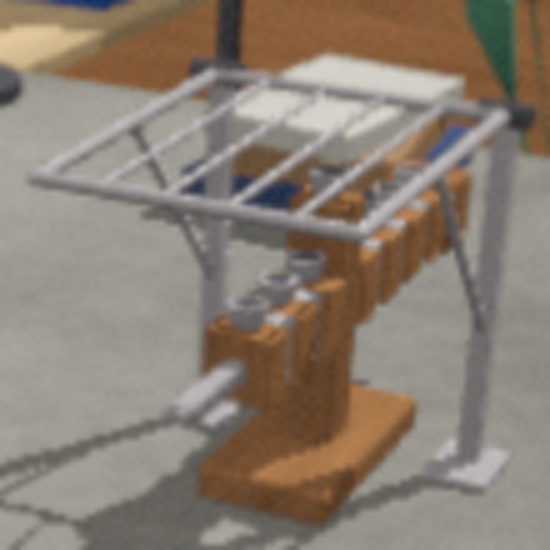

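```bash
python3 - <<'E'
from h import *
t=load("t1")
c=lambda x,y:(x/4-.375,140+y/4-.375)
cups=[c(494,321),c(425,324),c(357,328),c(131,345),c(67,348)]
P=onz(t,cups,.139); print(P)
v=P[-1]-P[0]; print("heading deg",np.degrees(np.arctan2(v[1],v[0])), np.linalg.norm(v))
print("tip",onz(t,[c(646,322)],.105))
R=onz(t,[c(205,148),c(597,118),c(602,452),c(190,470)],.215);print("shelf",R)
E
```

```text
[[0.50381142 0.16567132 0.139     ]
 [0.50307888 0.2037256  0.139     ]
 [0.50175725 0.24159994 0.139     ]
 [0.49503961 0.37103673 0.139     ]
 [0.49404803 0.40910179 0.139     ]]
heading deg 92.29676154408533 0.24362617630024624
tip [[0.50749233 0.08979041 0.105     ]]
shelf [[0.5836153  0.30087783 0.215     ]
 [0.59260821 0.09453863 0.215     ]
 [0.42346259 0.08838859 0.215     ]
 [0.41784906 0.29766133 0.215     ]]
```

Call:
step_arm([
  {"translation": [0, 0, 0], "yaw": 8},
  {"translation": [0, 0, 0], "yaw": 8},
])

```text
invalid input
```

Call:
step_arm([
  {"translation": [0, 0, 0], "yaw": 8, "gripper": -1},
  {"translation": [0, 0, 0], "yaw": 8, "gripper": -1},
], newtons=20)

```text
time: 0.45
ee_pos: [0.1759, 0.4946, 0.2516]
tcp_rot: [0.687, -0.169, 0.169, -0.687]
wrist_force: [0.7, -0.5, 0.5]
grip_width: 0.999
```

```bash
python3 - <<'E'
from h import *
s=load("s1"); print(proj(s,[(0,.8,0),(0,.8,.3),(0,.6,.2),(-.03,.9,.4),(.3,.5,0),(.18,.49,0)]))
f=grab("wrist","w2"); 
o,d=ray(f,[(440,160),(430,210)]);print(o, onz(f,[(440,160),(360,170),(500,160)],0.1))
E
```

```text
[[270.66754559  91.96989636]
 [270.26881127  22.07939393]
 [244.08081528  55.36389962]
 [276.28352315  -5.83036768]
 [297.82436866 124.89996116]
 [268.56372278 119.87210778]]
[0.11637492 0.52562201 0.38445485] [[0.23403586 0.6414406  0.1       ]
 [0.21088145 0.57906832 0.1       ]
 [0.25704307 0.68501661 0.1       ]]
```

View pics/w2.png

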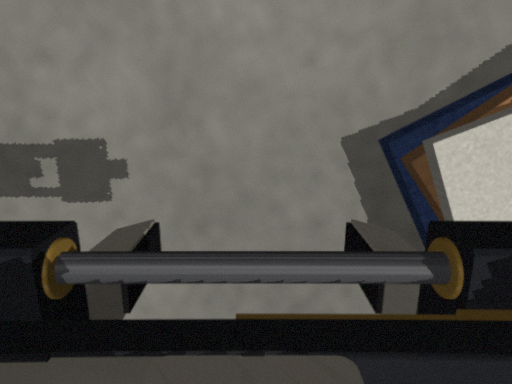

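Call:
step_arm([
  {"translation": [-5, -5, 0], "yaw": 8, "gripper": -1},
  {"translation": [-10, -10, 0], "yaw": 16, "gripper": -1},
  {"translation": [-15, -10, 0], "yaw": 24, "gripper": -1},
  {"translation": [-20, -10, 0.2], "yaw": 32, "gripper": -1},
  {"translation": [-22, -10, 0.2], "yaw": 40, "gripper": -1},
  {"translation": [-22, -10, 0.2], "yaw": 48, "gripper": -1},
  {"translation": [-22, -10, 0.2], "yaw": 56, "gripper": -1},
  {"translation": [-22, -10, 0.2], "yaw": 60, "gripper": -1},
])

```text
time: 1.3
ee_pos: [-0.0189, 0.5984, 0.3514]
tcp_rot: [0.511, -0.489, 0.489, -0.51]
wrist_force: [0.2, -0.0, -0.4]
grip_width: 1.002
```

```bash
cat >> h.py <<'E'
def st():
    from plant import telemetry
    s=telemetry.sense(); R=Rot.from_quat(s["tcp_rot"]).as_matrix()
    print("t",round(s["time"],2),"p",s["ee_pos"].round(4),"q",s["joint_positions"].round(3),"F",s["wrist_force"].round(1),"g",round(s["grip_width"]*92,1))
    print("x",R[:,0].round(3),"y",R[:,1].round(3),"z",R[:,2].round(3)); return s,R
E
python3 -c "
from h import *; st()"
```

```text
t 1.3 p [-0.0189  0.5984  0.3514] q [ 1.475  0.435  1.112 -0.     1.595  1.432] F [ 0.2 -0.  -0.4] g 92.2
x [ 0.042 -0.999  0.001] y [ 0. -0. -1.] z [0.999 0.042 0.   ]
```

Call:
step_arm([
  {"translation": [-4, 0, -5], "yaw": 0, "gripper": -1},
  {"translation": [-8, 0, -8.5], "yaw": 0, "gripper": -1},
  {"translation": [-12, 0, -8.5], "yaw": 0, "gripper": -1},
  {"translation": [-16, 0, -8.5], "yaw": 0, "gripper": -1},
  {"translation": [-20, 0, -8.5], "yaw": 0, "gripper": -1},
  {"translation": [-24, 0, -8.5], "yaw": 0, "gripper": -1},
  {"translation": [-28, 0, -8.5], "yaw": 0, "gripper": -1},
])

```text
time: 2.0
ee_pos: [-0.1066, 0.7987, 0.3148]
tcp_rot: [-0.508, 0.493, -0.484, 0.514]
wrist_force: [0.2, 0.6, -2.1]
grip_width: 1.001
```

```bash
python3 -c "
from h import *; st()"
```

```text
t 2.0 p [-0.1066  0.7987  0.3148] q [1.607 1.049 0.046 0.004 2.031 1.564] F [ 0.2  0.6 -2.1] g 92.1
x [ 0.045 -0.999 -0.015] y [-0.004  0.015 -1.   ] z [ 0.999  0.045 -0.003]
```

Call:
step_arm([
  {"translation": [4, -3, 0], "yaw": 0, "gripper": -1},
  {"translation": [8, -6, 0], "yaw": 0, "gripper": -1},
  {"translation": [12, -9, 0], "yaw": 0, "gripper": -1},
  {"translation": [16, -12, 0], "yaw": 0, "gripper": -1},
  {"translation": [20, -15, 0], "yaw": 0, "gripper": -1},
  {"translation": [24, -18, 0], "yaw": 0, "gripper": -1},
  {"translation": [28, -21, 0], "yaw": 0, "gripper": -1},
  {"translation": [32, -24, 0], "yaw": 0, "gripper": -1},
])

```text
time: 2.8
ee_pos: [-0.0928, 0.4839, 0.5478]
tcp_rot: [-0.502, 0.5, -0.478, 0.52]
wrist_force: [0.1, 0.9, 0.9]
grip_width: 0.998
```

```bash
python3 -c "
from h import *; st()"
```

```text
t 2.8 p [-0.0928  0.4839  0.5478] q [1.603 0.225 0.892 0.004 1.984 1.559] F [0.1 0.9 0.9] g 91.8
x [ 0.045 -0.998 -0.04 ] y [-0.005  0.04  -0.999] z [ 0.999  0.045 -0.003]
```

The tool tilted slightly at the reach limit, and later commands start from that tilted pose. So the arm's own joint range can supply the slant. I'll do it high up, at the wrist limit.

Call:
step_arm([
  {"translation": [1, -5, 0], "yaw": 0, "gripper": -1},
  {"translation": [2, -10, 0], "yaw": 0, "gripper": -1},
  {"translation": [3, -15, 0], "yaw": 0, "gripper": -1},
  {"translation": [4, -20, 0], "yaw": 0, "gripper": -1},
  {"translation": [5, -25, 0], "yaw": 0, "gripper": -1},
  {"translation": [6, -30, 0], "yaw": 0, "gripper": -1},
  {"translation": [7, -35, 0], "yaw": 0, "gripper": -1},
  {"translation": [8, -40, 0], "yaw": 0, "gripper": -1},
])

```text
time: 3.6
ee_pos: [-0.0852, 0.3929, 0.7365]
tcp_rot: [-0.489, 0.512, -0.466, 0.531]
wrist_force: [-0.2, -0.4, 0.6]
grip_width: 0.998
```

```bash
python3 -c "
from h import *; st()"
```

```text
t 3.6 p [-0.0852  0.3929  0.7365] q [1.59  0.361 0.036 0.01  2.656 1.556] F [-0.2 -0.4  0.6] g 91.8
x [ 0.043 -0.995 -0.088] y [-0.006  0.088 -0.996] z [ 0.999  0.043 -0.002]
```

Call:
step_arm([
  {"translation": [5, 0, 0], "yaw": 0, "gripper": -1},
  {"translation": [10, 0, 0], "yaw": 0, "gripper": -1},
  {"translation": [15, 0, 0], "yaw": 0, "gripper": -1},
  {"translation": [20, 0, 0], "yaw": 0, "gripper": -1},
  {"translation": [25, 0, 0], "yaw": 0, "gripper": -1},
  {"translation": [30, 0, 0], "yaw": 0, "gripper": -1},
])

```text
time: 4.2
ee_pos: [-0.0736, 0.1127, 0.7118]
tcp_rot: [-0.49, 0.511, -0.466, 0.531]
wrist_force: [-0.3, -0.3, 0.3]
grip_width: 0.998
```

```bash
python3 -c "
from h import *; st()"
```

```text
t 4.2 p [-0.0736  0.1127  0.7118] q [ 1.517 -0.311  0.863  0.018  2.504  1.489] F [-0.3 -0.3  0.3] g 91.8
x [ 0.043 -0.995 -0.086] y [-0.006  0.086 -0.996] z [ 0.999  0.044 -0.002]
```

Call:
step_arm([
  {"translation": [0, -4, 0], "yaw": 0, "gripper": -1},
  {"translation": [0, -8, 0], "yaw": 0, "gripper": -1},
  {"translation": [0, -12, 0], "yaw": 0, "gripper": -1},
  {"translation": [0, -16, 0], "yaw": 0, "gripper": -1},
])

```text
time: 4.6
ee_pos: [-0.085, 0.1167, 0.7674]
tcp_rot: [-0.48, 0.518, -0.459, 0.539]
wrist_force: [1.4, 0.4, 0.5]
grip_width: 1.005
```

```bash
python3 -c "
from h import *; st()"
```

```text
t 4.6 p [-0.085   0.1167  0.7674] q [ 1.661 -0.179  0.547 -0.016  2.656  1.603] F [1.4 0.4 0.5] g 92.4
x [ 0.043 -0.992 -0.117] y [-0.003  0.117 -0.993] z [0.999 0.043 0.002]
```

Call:
step_arm([
  {"translation": [0, -5, 0], "yaw": 0, "gripper": -1},
  {"translation": [0, -15, 0], "yaw": 0, "gripper": -1},
  {"translation": [0, -30, 0], "yaw": 0, "gripper": -1},
  {"translation": [0, -45, 0], "yaw": 0, "gripper": -1},
  {"translation": [0, -60, 0], "yaw": 0, "gripper": -1},
])

```text
time: 5.1
ee_pos: [-0.1034, 0.1185, 0.7759]
tcp_rot: [-0.474, 0.525, -0.451, 0.544]
wrist_force: [-0.0, 0.3, 0.1]
grip_width: 1.003
```

```bash
python3 -c "
from h import *; st()"
```

```text
t 5.1 p [-0.1034  0.1185  0.7759] q [ 1.854 -0.139  0.482 -0.075  2.657  1.743] F [-0.   0.3  0.1] g 92.3
x [ 0.042 -0.989 -0.144] y [-0.006  0.143 -0.99 ] z [0.999 0.042 0.001]
```

Call:
step_arm([
  {"translation": [-10, -50, 0], "yaw": 0, "gripper": -1},
])

```text
time: 5.2
ee_pos: [-0.1063, 0.1251, 0.7828]
tcp_rot: [-0.467, 0.531, -0.444, 0.55]
wrist_force: [0.6, -0.1, 1.0]
grip_width: 1.001
```

Call:
step_arm([
  {"translation": [-10, -50, 0], "yaw": 0, "gripper": -1},
])

```text
time: 5.3
ee_pos: [-0.1085, 0.1307, 0.7894]
tcp_rot: [-0.461, 0.538, -0.435, 0.555]
wrist_force: [0.2, 0.6, -0.7]
grip_width: 0.996
```

```bash
python3 -c "
from h import *; st()"
```

```text
t 5.3 p [-0.1085  0.1307  0.7894] q [ 1.891 -0.101  0.392 -0.107  2.657  1.749] F [ 0.2  0.6 -0.7] g 91.6
x [ 0.041 -0.98  -0.196] y [-0.012  0.196 -0.981] z [ 0.999  0.043 -0.004]
```

Call:
step_arm([
  {"translation": [-10, -50, 1], "yaw": 0, "gripper": -1},
])

```text
time: 5.4
ee_pos: [-0.1092, 0.1344, 0.7955]
tcp_rot: [-0.454, 0.545, -0.427, 0.56]
wrist_force: [-0.1, -0.3, 0.6]
grip_width: 1.003
```

Call:
step_arm([
  {"translation": [-10, -50, 1], "yaw": 0, "gripper": -1},
])

```text
time: 5.5
ee_pos: [-0.1093, 0.1362, 0.8014]
tcp_rot: [-0.448, 0.551, -0.419, 0.565]
wrist_force: [-0.2, 0.1, 0.5]
grip_width: 1.001
```

Call:
step_arm([
  {"translation": [-10, -50, 1], "yaw": 0, "gripper": -1},
])

```text
time: 5.6
ee_pos: [-0.1091, 0.1364, 0.8071]
tcp_rot: [-0.441, 0.558, -0.411, 0.57]
wrist_force: [0.3, 0.8, 1.4]
grip_width: 0.999
```

Call:
step_arm([
  {"translation": [-10, -50, 1], "yaw": 0, "gripper": -1},
])

```text
time: 5.7
ee_pos: [-0.1087, 0.1351, 0.8126]
tcp_rot: [-0.434, 0.564, -0.403, 0.575]
wrist_force: [-0.2, -0.0, -0.5]
grip_width: 1.0
```

```bash
python3 -c "
from h import *; st()"
```

```text
t 5.7 p [-0.1087  0.1351  0.8126] q [ 1.946 -0.068  0.255 -0.182  2.657  1.729] F [-0.2 -0.  -0.5] g 92.0
x [ 0.039 -0.954 -0.298] y [-0.026  0.297 -0.954] z [ 0.999  0.045 -0.013]
```

Call:
step_arm([
  {"translation": [-1, 1, 2.5], "yaw": 0, "gripper": -1},
  {"translation": [-2, 1, 5], "yaw": 0, "gripper": -1},
])

```text
time: 5.9
ee_pos: [-0.0856, 0.1476, 0.8084]
tcp_rot: [-0.438, 0.561, -0.402, 0.576]
wrist_force: [0.5, 0.5, -0.6]
grip_width: 0.999
```

Call:
step_arm([
  {"translation": [-10, -50, 5], "yaw": 0, "gripper": -1},
])

```text
time: 6.0
ee_pos: [-0.0835, 0.1668, 0.8193]
tcp_rot: [-0.405, 0.576, -0.414, 0.577]
wrist_force: [1.7, 2.1, 0.0]
grip_width: 1.002
```

Call:
step_arm([
  {"translation": [-10, -50, 3], "yaw": 0, "gripper": -1},
])

```text
time: 6.1
ee_pos: [-0.0991, 0.173, 0.8306]
tcp_rot: [-0.393, 0.578, -0.395, 0.597]
wrist_force: [0.4, 0.4, 0.3]
grip_width: 1.001
```

Call:
step_arm([
  {"translation": [-10, -50, 3], "yaw": 0, "gripper": -1},
])

```text
time: 6.2
ee_pos: [-0.1043, 0.1664, 0.837]
tcp_rot: [-0.387, 0.58, -0.381, 0.608]
wrist_force: [-0.8, 1.7, 18.2]
grip_width: 1.001
```

```bash
python3 -c "
from h import *; st()"
```

```text
t 6.2 p [-0.1043  0.1664  0.837 ] q [ 2.034  0.034  0.036 -0.434  2.656  1.572] F [-0.8  1.7 18.2] g 92.1
x [ 0.038 -0.911 -0.41 ] y [ 0.014  0.41  -0.912] z [0.999 0.029 0.029]
```

```bash
cat > kin.py <<'E'
import numpy as np
from scipy.optimize import least_squares
from scipy.spatial.transform import Rotation as Rot
D=[([1.083,.3427,1.525,0,1.2754,-.146],(.1758,.4943,.2511)),
([1.475,.435,1.112,0,1.595,1.432],(-.0189,.5984,.3514)),
([1.607,1.049,.046,.004,2.031,1.564],(-.1066,.7987,.3148)),
([1.603,.225,.892,.004,1.984,1.559],(-.0928,.4839,.5478)),
([1.59,.361,.036,.01,2.656,1.556],(-.0852,.3929,.7365)),
([1.517,-.311,.863,.018,2.504,1.489],(-.0736,.1127,.7118)),
([1.891,-.101,.392,-.107,2.657,1.749],(-.1085,.1307,.7894)),
([1.946,-.068,.255,-.182,2.657,1.729],(-.1087,.1351,.8126)),
([2.034,.034,.036,-.434,2.656,1.572],(-.1043,.1664,.837))]
Rz=lambda a:Rot.from_euler('z',a); Ry=lambda a:Rot.from_euler('y',a)
def fk(q,P):
    a1,h,d,L1,L2,e2,Lt,dw,et=P
    A=Rz(q[0]); B=A*Ry(q[1]); C=A*Ry(q[1]+q[2]); W=C*Rz(q[3]); T=W*Ry(q[4]); E=T*Rz(q[5])
    p=A.apply([a1,d,h])+B.apply([0,0,L1])+C.apply([e2,0,L2])+W.apply([0,dw,0])+T.apply([et,0,Lt])
    return p,E
if __name__=="__main__":
    f=lambda P:np.concatenate([fk(q,P)[0]-p for q,p in D]+[1e-4*np.array(P)])
    r=least_squares(f,[0,.3,.07,.35,.35,0,.2,0,0]); print(r.x.round(4), (r.fun[:27].reshape(-1,3)*1000).round(1))
    np.save("P.npy",r.x)
    # tool mount
    M=fk(D[-1][0],r.x)[1].as_matrix().T@np.array([[.038,-.911,-.41],[.014,.41,-.912],[.999,.029,.029]]).T
    print(M.round(2))
E
python3 kin.py; python3 -c "
from h import *; st()"
```

```text
[ 1.000e-04  2.230e-01  7.720e-02  5.061e-01  3.796e-01  4.650e-02
  2.931e-01 -9.000e-04  1.000e-04] [[ 0.1 -0.  -0.1]
 [-0.3 -0.  -0. ]
 [ 0.2  0.1 -0.1]
 [-0.2 -0.2  0.3]
 [-0.  -0.   0.1]
 [ 0.1  0.3 -0.2]
 [ 0.1 -0.1  0.1]
 [ 0.  -0.  -0.1]
 [ 0.   0.1 -0. ]]
[[ 0.  0. -1.]
 [-1. -0.  0.]
 [ 0.  1. -0.]]
t 6.2 p [-0.1043  0.1664  0.837 ] q [ 2.034  0.034  0.036 -0.434  2.656  1.572] F [-0.8  1.7 18.2] g 92.1
x [ 0.038 -0.911 -0.41 ] y [ 0.014  0.41  -0.912] z [0.999 0.029 0.029]
```

```bash
cat >> kin.py <<'E'
M=np.array([[0,0,-1],[-1,0,0],[0,1,0]],float)
LO=np.array([-2.53,-.77,.04,-1,.28,-3.11]);HI=np.array([2.53,2.02,2.7,4.14,2.66,3.11])
def ik(p,R,P,q0=None):
    best=None
    for s in ([q0] if q0 is not None else [[0.1,.5,1.4,a,1.2,b] for a in(-.3,.3,3) for b in (-2.9,-1.5,0,1.5,2.9)]):
        def f(q):
            a,E=fk(q,P); return np.r_[(a-p)*5,(Rot.from_matrix(R).inv()*(E*Rot.from_matrix(M))).as_rotvec()]
        r=least_squares(f,np.clip(s,LO+.01,HI-.01),bounds=(LO,HI))
        if best is None or r.cost<best.cost: best=r
    return best.x,best.cost
E
cat > chk.py <<'E'
from kin import *
P=np.load("P.npy")
y=np.array([-.0164,.41,-.912]); y/=np.linalg.norm(y); z=np.array([.999,.04,0]);z-=y*(y@z);z/=np.linalg.norm(z)
for flip in (1,-1):
    R=np.c_[np.cross(y,flip*z),y,flip*z]
    for p in [(.507,.08,.11),(.507,.0,.2),(.645,-.115,.065),(.543,-.12,.065),(.445,-.10,.065)]:
        q,c=ik(np.array(p),R,P); print(flip,p,q.round(2),c.round(6))
E
python3 chk.py
```

```text
1 (0.507, 0.08, 0.11) [-0.23  0.52  1.77  0.48  1.03 -0.56] 0.0
1 (0.507, 0.0, 0.2) [-0.38  0.42  1.64  0.4   1.29 -0.57] 0.0
1 (0.645, -0.115, 0.065) [-0.46  0.85  1.24  0.38  1.29 -0.65] 0.0
1 (0.543, -0.12, 0.065) [-0.54  0.71  1.55  0.38  1.16 -0.78] 0.0
1 (0.445, -0.1, 0.065) [-0.61  0.58  1.83  0.39  1.03 -0.9 ] 0.0
-1 (0.507, 0.08, 0.11) [-0.23  0.52  1.77  0.48  1.03  2.59] 0.0
-1 (0.507, 0.0, 0.2) [-0.38  0.42  1.64  0.4   1.29  2.57] 0.0
-1 (0.645, -0.115, 0.065) [-0.46  0.85  1.24  0.38  1.29  2.49] 0.0
-1 (0.543, -0.12, 0.065) [-0.54  0.71  1.55  0.38  1.16  2.36] 0.0
-1 (0.445, -0.1, 0.065) [-0.61  0.58  1.83  0.39  1.03  2.24] 0.0
```

```bash
python3 - <<'E'
from h import *
t=load("t1"); s=load("s1")
cs=[]
def cr(f,x,y,w,h,k): return cv2.resize(f["frame"][y:y+h,x:x+w,::-1],None,fx=k,fy=k,interpolation=cv2.INTER_CUBIC)
a=cr(t,235,145,40,40,9);b=cr(t,235,185,40,40,9);c=cr(t,228,228,40,40,9);d=cr(t,140,205,40,40,9)
cv2.imwrite("pics/m1.png",np.vstack([np.hstack([a,b]),np.hstack([c,d])])[:600*2,:])
m=cv2.imread("pics/m1.png"); m=cv2.resize(m,(600,600)); 
cv2.imwrite("pics/m1.png",m)
a=cr(s,295,210,40,40,9);b=cr(s,245,195,40,40,9);c=cr(s,210,180,40,40,9);d=cr(s,280,130,40,40,9)
cv2.imwrite("pics/m2.png",cv2.resize(np.vstack([np.hstack([a,b]),np.hstack([c,d])]),(600,600)))
E
```

```text
(no output)
```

View pics/m1.png

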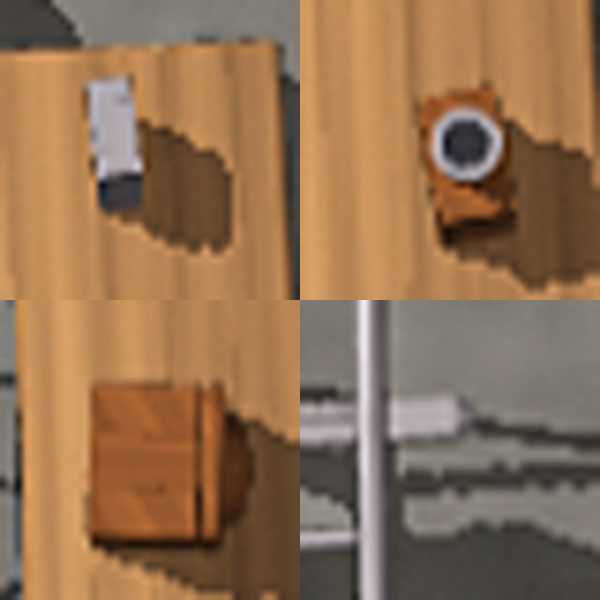

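View pics/m2.png

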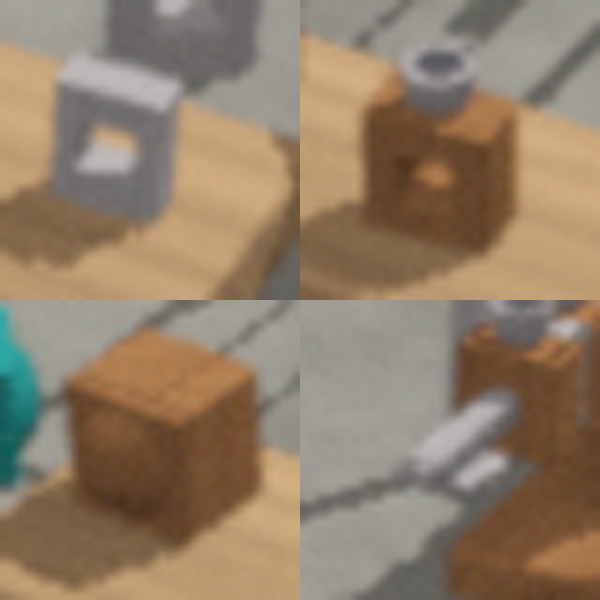

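```bash
python3 - <<'E'
from h import *
t=load("t1"); s=load("s1")
print("tip",tri(t,(161.8,220.1),s,(294.9,152.0)), onz(t,[(161.8,220.1)],.105))
print("rail",onz(t,[(140+372/7.5-300/7.5-.43,220)],.215))
sp=onz(t,[(249.8,160.2)],.07); bl=onz(t,[(256.7,203.6)],.084); ec=onz(t,[(248.4,249.3)],.076)
print(sp,bl,ec)
# scene check: spacer top face centre, cup rim centre, cap top centre
c=lambda x0,y0,x,y:(x0+x/7.5-.43,y0+y/7.5-.43)
print(proj(s,np.vstack([sp,bl,ec])), c(295,210,120,82),c(245,195,138,60),c(210,180,162,75))
def edge(a,b,x0,y0,z):
    p=onz(t,[c(x0,y0,*a),c(x0,y0,*b)],z); v=p[1]-p[0]; return np.degrees(np.arctan2(v[1],v[0])),np.linalg.norm(v)
print(edge((140,155),(130,76),235,145,.07),edge((97,158),(88,80),235,145,.07),edge((140,222),(120,100),235,185,.07),edge((90,240),(90,87),228,228,.076))
E
```

```text
tip (array([0.50702378, 0.08774143, 0.10783485]), np.float64(8.981395290041191e-05)) [[0.5075099  0.08828363 0.105     ]]
rail [[0.48802209 0.09141891 0.215     ]]
[[ 0.65076613 -0.10927651  0.07      ]] [[ 0.54339517 -0.12238304  0.084     ]] [[ 0.44141354 -0.10093939  0.076     ]]
[[310.54972113 220.37254754]
 [262.34202282 202.79580403]
 [229.81818649 188.93860804]] (310.57, 220.50333333333333) (262.96999999999997, 202.57) (231.17, 189.57)
(np.float64(5.387122599252388), np.float64(0.026028769319190563)) (np.float64(4.954409089590497), np.float64(0.02566325181447946)) (np.float64(7.603201009604226), np.float64(0.03850962652728299)) (np.float64(-1.2411308588449597), np.float64(0.045684040644903376))
```

```bash
cat >> h.py <<'E'
def mv(*W):
    s,R=st()
    for w in W:
        print(w,"->",(R.T@(np.array(w)-s["ee_pos"])*100).round(2))
E
python3 -c "
from h import *; mv((.05,.3,.75),(.2,.38,.65),(.35,.3,.55),(.45,.15,.5))"
```

```text
t 6.2 p [-0.1043  0.1664  0.837 ] q [ 2.034  0.034  0.036 -0.434  2.656  1.572] F [-0.8  1.7 18.2] g 92.1
x [ 0.038 -0.911 -0.41 ] y [ 0.014  0.41  -0.912] z [0.999 0.029 0.029]
(0.05, 0.3, 0.75) -> [-8.02 13.64 15.56]
(0.2, 0.38, 0.65) -> [-10.65  26.25  30.49]
(0.35, 0.3, 0.55) -> [ 1.31 32.3  44.96]
(0.45, 0.15, 0.5) -> [17.41 30.84 54.38]
```

Call:
step_arm([
  {"translation": [-1.5, 2.5, 3], "yaw": 0, "gripper": -1},
  {"translation": [-3, 5, 6], "yaw": 0, "gripper": -1},
  {"translation": [-5, 8, 9], "yaw": 0, "gripper": -1},
  {"translation": [-7, 11, 12], "yaw": 0, "gripper": -1},
  {"translation": [-8, 14, 15.5], "yaw": 0, "gripper": -1},
  {"translation": [-9, 17, 19], "yaw": 0, "gripper": -1},
  {"translation": [-10, 20, 23], "yaw": 0, "gripper": -1},
  {"translation": [-10.5, 23, 26.5], "yaw": 0, "gripper": -1},
])

```text
time: 7.0
ee_pos: [0.0852, 0.3156, 0.725]
tcp_rot: [-0.388, 0.58, -0.378, 0.609]
wrist_force: [-0.6, 1.1, 0.2]
grip_width: 1.001
```

```bash
python3 -c "
from h import *; mv((.2,.38,.65),(.3,.35,.58),(.4,.25,.5),(.45,.15,.45),(.5,.05,.4))"
```

```text
t 7.0 p [0.0852 0.3156 0.725 ] q [ 0.799 -0.15   0.821  0.337  2.123  0.987] F [-0.6  1.1  0.2] g 92.1
x [ 0.043 -0.91  -0.413] y [ 0.009  0.413 -0.911] z [0.999 0.035 0.026]
(0.2, 0.38, 0.65) -> [-2.28  9.6  11.49]
(0.3, 0.35, 0.58) -> [ 3.77 14.82 21.19]
(0.4, 0.25, 0.5) -> [16.6  18.07 30.62]
(0.45, 0.15, 0.45) -> [27.98 18.54 35.13]
(0.5, 0.05, 0.4) -> [39.35 19.01 39.64]
```

Call:
step_arm([
  {"translation": [-1, 4, 5], "yaw": 0, "gripper": -1},
  {"translation": [0, 8, 10], "yaw": 0, "gripper": -1},
  {"translation": [3, 12, 15], "yaw": 0, "gripper": -1},
  {"translation": [5, 15, 20], "yaw": 0, "gripper": -1},
  {"translation": [9, 17, 24], "yaw": 0, "gripper": -1},
  {"translation": [13, 18, 28], "yaw": 0, "gripper": -1},
  {"translation": [17, 18, 31], "yaw": 0, "gripper": -1},
  {"translation": [21, 18.5, 33], "yaw": 0, "gripper": -1},
])

```text
time: 7.8
ee_pos: [0.3842, 0.2519, 0.5074]
tcp_rot: [-0.39, 0.579, -0.376, 0.609]
wrist_force: [1.5, 1.3, 1.1]
grip_width: 0.997
```

Call:
step_arm([
  {"translation": [4, 0, 2], "yaw": 8, "gripper": -1},
  {"translation": [8, 0, 4], "yaw": 16, "gripper": -1},
  {"translation": [12, 0, 6], "yaw": 24, "gripper": -1},
  {"translation": [16, 0, 7], "yaw": 32, "gripper": -1},
  {"translation": [20, 0, 7], "yaw": 40, "gripper": -1},
  {"translation": [22, 0, 7], "yaw": 48, "gripper": -1},
  {"translation": [22, 0, 7], "yaw": 56, "gripper": -1},
  {"translation": [22, 0, 7], "yaw": 64, "gripper": -1},
])

```text
time: 8.6
ee_pos: [0.463, 0.0546, 0.4194]
tcp_rot: [-0.129, 0.815, -0.526, 0.206]
wrist_force: [-0.6, -0.6, -0.5]
grip_width: 1.0
```

```bash
python3 -c "
from h import *; st()"
```

```text
t 8.6 p [0.463  0.0546 0.4194] q [-0.308  0.156  1.389  0.411  1.713  0.808] F [-0.6 -0.6 -0.5] g 92.0
x [-0.882 -0.427 -0.201] y [ 0.007  0.413 -0.911] z [ 0.472 -0.804 -0.361]
```

Call:
step_arm([
  {"translation": [0, 1, 3], "yaw": 8, "gripper": -1},
  {"translation": [-1, 2, 7], "yaw": 16, "gripper": -1},
  {"translation": [-2, 4, 11], "yaw": 24, "gripper": -1},
  {"translation": [-3, 6, 15], "yaw": 32, "gripper": -1},
  {"translation": [-4, 8, 19], "yaw": 40, "gripper": -1},
  {"translation": [-4.5, 9, 23], "yaw": 48, "gripper": -1},
  {"translation": [-4.7, 10, 27], "yaw": 56, "gripper": -1},
  {"translation": [-4.7, 11, 30.3], "yaw": 64, "gripper": -1},
])

```text
time: 9.4
ee_pos: [0.6509, -0.1227, 0.2185]
tcp_rot: [0.169, 0.801, -0.515, -0.256]
wrist_force: [0.1, -0.3, -0.5]
grip_width: 1.0
```

Call:
step_arm([
  {"translation": [0, 0, 0], "yaw": 8, "gripper": -1},
  {"translation": [0, 0, 0], "yaw": 16, "gripper": -1},
  {"translation": [0, 0, 0], "yaw": 24, "gripper": -1},
  {"translation": [0, 0, 0], "yaw": 32, "gripper": -1},
  {"translation": [0, 0, 0], "yaw": 40, "gripper": -1},
  {"translation": [0, 0, 0], "yaw": 48, "gripper": -1},
  {"translation": [0, 0, 0], "yaw": 52, "gripper": -1},
])

```text
time: 10.1
ee_pos: [0.65, -0.1214, 0.2202]
tcp_rot: [0.377, 0.607, -0.389, -0.581]
wrist_force: [0.6, -0.5, -0.4]
grip_width: 0.997
```

```bash
python3 -c "
from h import *; mv((.649,-.1155,.12),(.649,-.1155,.0635))"
```

```text
t 10.1 p [ 0.65   -0.1214  0.2202] q [-0.469  0.699  1.079  0.381  1.56   2.592] F [ 0.6 -0.5 -0.4] g 91.8
x [-0.04   0.91   0.413] y [ 0.007  0.413 -0.911] z [-0.999 -0.034 -0.023]
(0.649, -0.1155, 0.12) -> [-3.59  9.36  0.31]
(0.649, -0.1155, 0.0635) -> [-5.92 14.51  0.44]
```

Call:
step_arm([
  {"translation": [-1.8, 4.7, 0.2], "yaw": 0, "gripper": -1},
  {"translation": [-3.6, 9.3, 0.3], "yaw": 0, "gripper": -1},
  {"translation": [-3.6, 9.3, 0.3], "yaw": 0, "gripper": -1},
])

```text
time: 10.4
ee_pos: [0.6456, -0.1141, 0.1139]
tcp_rot: [0.372, 0.606, -0.39, -0.584]
wrist_force: [-0.3, 0.5, -0.2]
grip_width: 1.0
```

```bash
python3 -c "
from h import *
f=grab('wrist','w3'); grab('scene','s3'); grab('top','t3'); crop(load('t3'),130,80,220,220,2.5,'t3a')
mv((.649,-.1155,.0635)); print(proj(f,[(.649,-.109,.05),(.649,-.109,.07)]))"
```

```text
t 10.55 p [ 0.6505 -0.1164  0.1233] q [-0.462  0.778  1.2    0.391  1.369  2.516] F [0.7 0.2 1.1] g 92.0
x [-0.046  0.91   0.411] y [ 0.01   0.412 -0.911] z [-0.999 -0.038 -0.029]
(0.649, -0.1155, 0.0635) -> [-2.37  5.48  0.32]
[[248.95634297 181.61502681]
 [248.1997263  204.61932521]]
```

View pics/w3.png

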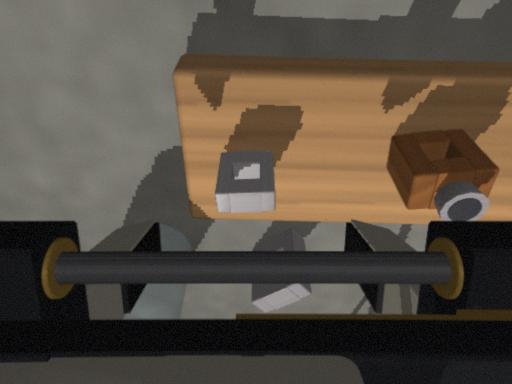

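View pics/s3.png

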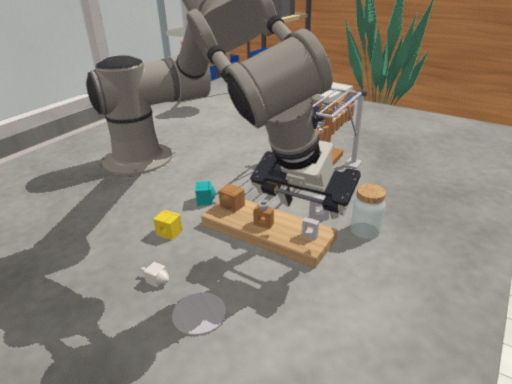

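Call:
step_arm([
  {"translation": [-1, 2.4, 0.3], "yaw": 0, "gripper": -1},
  {"translation": [-2, 4.6, 0.3], "yaw": 0, "gripper": -1},
  {"translation": [-2.35, 5.4, 0.3], "yaw": 0, "gripper": -1},
  {"translation": [-2.35, 5.4, 0.3], "yaw": 0, "gripper": 0},
  {"translation": [-2.35, 5.4, 0.3], "yaw": 0, "gripper": 0.3},
])

```text
time: 11.05
ee_pos: [0.6492, -0.1159, 0.0647]
tcp_rot: [0.378, 0.61, -0.389, -0.578]
wrist_force: [-0.6, 0.3, -0.2]
grip_width: 0.871
```

```bash
python3 -c "
from h import *
grab('wrist','w4'); grab('scene','s4');st(); crop(load('s4'),230,140,170,120,4,'s4a')"
```

```text
t 11.15 p [ 0.649  -0.1158  0.0645] q [-0.462  0.841  1.25   0.403  1.264  2.47 ] F [-0.5  0.6 -0.4] g 72.7
x [-0.047  0.911  0.411] y [ 0.011  0.412 -0.911] z [-0.999 -0.038 -0.029]
```

View pics/w4.png

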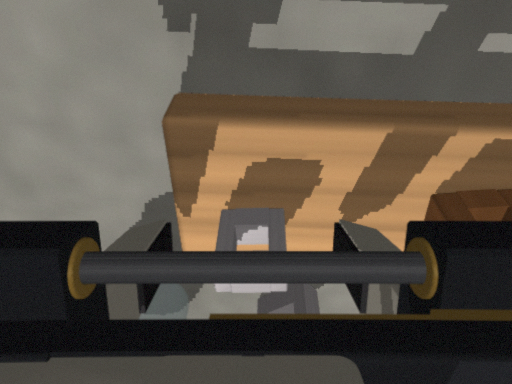

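View pics/s4a.png

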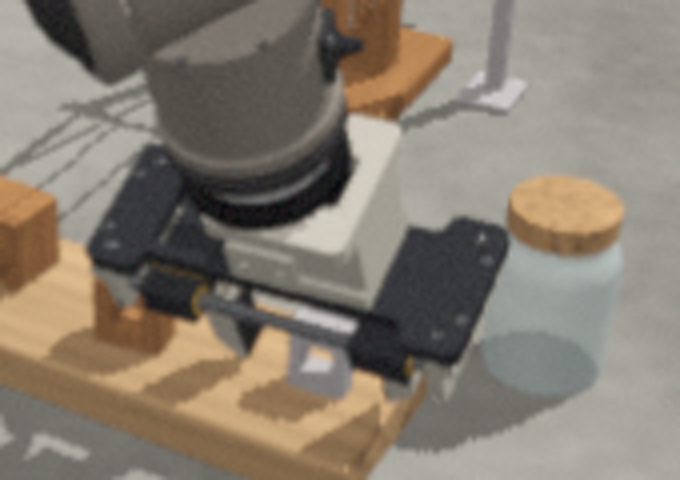

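Call:
step_arm([
  {"translation": [0, 0, 0], "yaw": 0, "gripper": 1},
  {"translation": [0, 0, 0], "yaw": 0, "gripper": 1},
  {"translation": [0, 0, 0], "yaw": 0, "gripper": 1},
  {"translation": [0, 0, 0], "yaw": 0, "gripper": 1},
  {"translation": [0, 0, 0], "yaw": 0, "gripper": 1},
  {"translation": [0, 0, 0], "yaw": 0, "gripper": 1},
  {"translation": [0, 0, 0], "yaw": 0, "gripper": 1},
], newtons=25)

```text
time: 11.85
ee_pos: [0.6482, -0.1154, 0.0626]
tcp_rot: [0.377, 0.609, -0.389, -0.579]
wrist_force: [1.4, -0.2, 1.4]
grip_width: 0.349
```

```bash
python3 -c "
from h import *
st()"
```

```text
t 11.85 p [ 0.6482 -0.1154  0.0626] q [-0.462  0.843  1.252  0.403  1.263  2.47 ] F [ 1.4 -0.2  1.4] g 32.1
x [-0.046  0.91   0.412] y [ 0.009  0.413 -0.911] z [-0.999 -0.038 -0.027]
```

Call:
step_arm([
  {"translation": [1.3, -3, 0], "yaw": 0, "gripper": 1},
  {"translation": [2.9, -6.4, -0.2], "yaw": 0, "gripper": 1},
  {"translation": [2.9, -6.4, -0.2], "yaw": 0, "gripper": 1},
  {"translation": [2.9, -6.4, -0.2], "yaw": 0, "gripper": 1},
])

```text
time: 12.25
ee_pos: [0.6483, -0.1154, 0.1333]
tcp_rot: [0.377, 0.609, -0.389, -0.578]
wrist_force: [-0.1, -0.1, -2.4]
grip_width: 0.346
```

```bash
python3 -c "
from h import *
f=grab('wrist','w5'); grab('scene','s5');grab('top','t5'); s,R=st(); crop(load('s5'),230,120,170,120,4,'s5a'); crop(f,180,180,140,130,5,'w5a')"
```

```text
t 12.4 p [ 0.6473 -0.115   0.1311] q [-0.462  0.767  1.201  0.389  1.383  2.522] F [-0.3 -0.  -0.8] g 32.1
x [-0.044  0.91   0.413] y [ 0.006  0.414 -0.91 ] z [-0.999 -0.038 -0.023]
```

View pics/w5a.png

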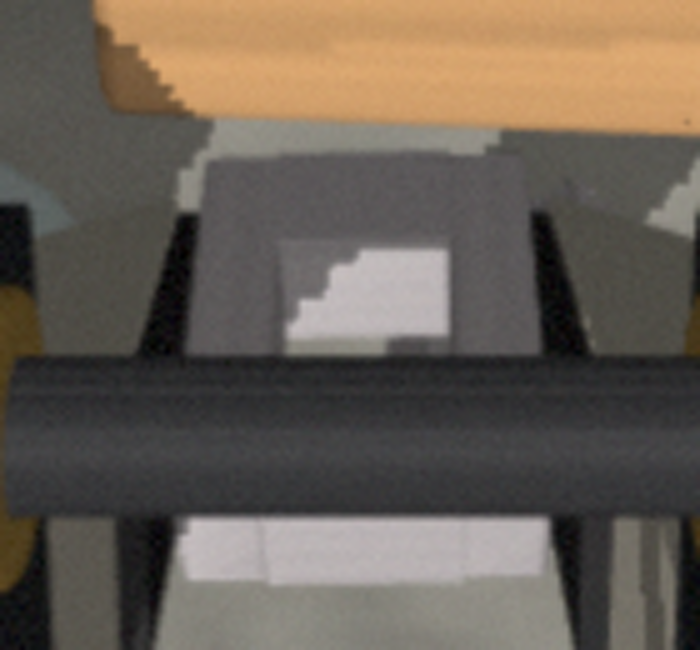

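View pics/s5a.png

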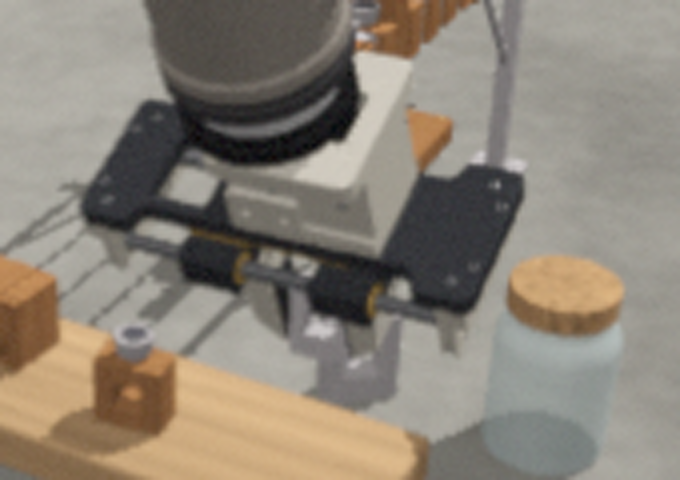

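```bash
python3 -c "
from h import *
f=load('w5'); t=np.array([.648,-.1153,.1325])
c=t+[0,.0064,-.0135]
print(proj(f,[c+[0,-.007,-.02],c+[0,-.007,-.008],c+[-.016,-.007,-.02],c+[.016,-.007,-.02],c+[0,.007,.02]]))
print('meas bottom (253.3,211) hole low (253,228) top back edge v~',180+580/5)
mv((.508,.0,.1325),(.508,.05,.1185),(.508,.06,.1185))"
```

```text
[[256.41624117 209.94815771]
 [255.95988597 226.92561547]
 [287.95504129 211.4223643 ]
 [224.87068185 208.48238937]
 [253.32882141 294.9839146 ]]
meas bottom (253.3,211) hole low (253,228) top back edge v~ 296.0
t 12.4 p [ 0.6473 -0.115   0.1311] q [-0.462  0.767  1.201  0.389  1.383  2.522] F [-0.3 -0.  -0.8] g 32.1
x [-0.044  0.91   0.413] y [ 0.006  0.414 -0.91 ] z [-0.999 -0.038 -0.023]
(0.508, 0.0, 0.1325) -> [11.14  4.55 13.48]
(0.508, 0.05, 0.1185) -> [15.11  7.89 13.32]
(0.508, 0.06, 0.1185) -> [16.02  8.31 13.28]
```

Call:
step_arm([
  {"translation": [2, 1, 2.5], "yaw": 0, "gripper": 1},
  {"translation": [4.5, 2, 5.5], "yaw": 0, "gripper": 1},
  {"translation": [7, 3, 8.5], "yaw": 0, "gripper": 1},
  {"translation": [9, 4, 11], "yaw": 0, "gripper": 1},
  {"translation": [11, 4.8, 13.3], "yaw": 0, "gripper": 1},
  {"translation": [13, 6.5, 13.4], "yaw": 0, "gripper": 1},
  {"translation": [14, 7.4, 13.4], "yaw": 0, "gripper": 1},
  {"translation": [14, 7.4, 13.4], "yaw": 0, "gripper": 1},
])

```text
time: 13.2
ee_pos: [0.5079, 0.0389, 0.1186]
tcp_rot: [0.376, 0.609, -0.39, -0.579]
wrist_force: [-0.0, -0.2, -1.4]
grip_width: 0.351
```

```bash
python3 -c "
from h import *
f=grab('wrist','w6'); g=grab('scene','s6');t=grab('top','t6'); s,R=st(); crop(g,250,80,130,110,5,'s6a'); crop(f,180,180,140,130,5,'w6a'); crop(t,90,150,160,130,4,'t6a')"
```

```text
t 13.35 p [0.5093 0.0367 0.1193] q [-0.314  0.508  1.758  0.471  1.056  2.512] F [ 0.6 -0.5 -0.6] g 31.9
x [-0.045  0.91   0.412] y [ 0.009  0.412 -0.911] z [-0.999 -0.038 -0.027]
```

View pics/w6a.png

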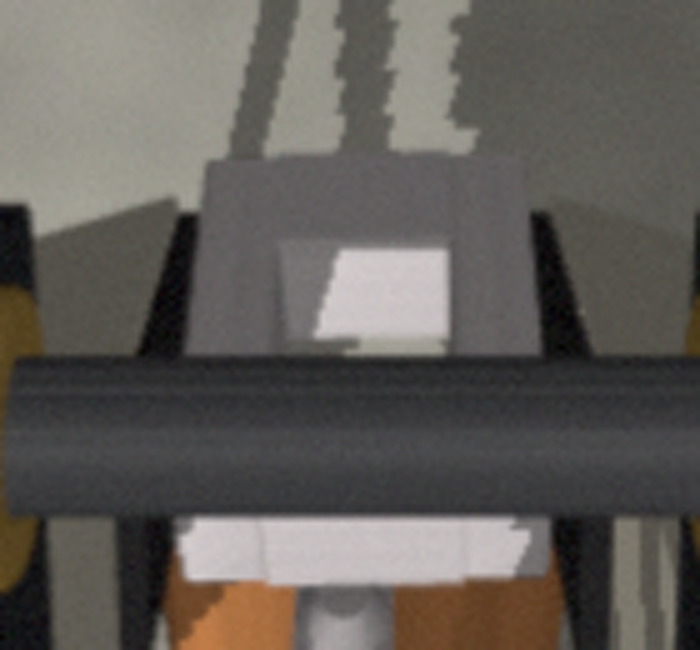

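View pics/s6a.png

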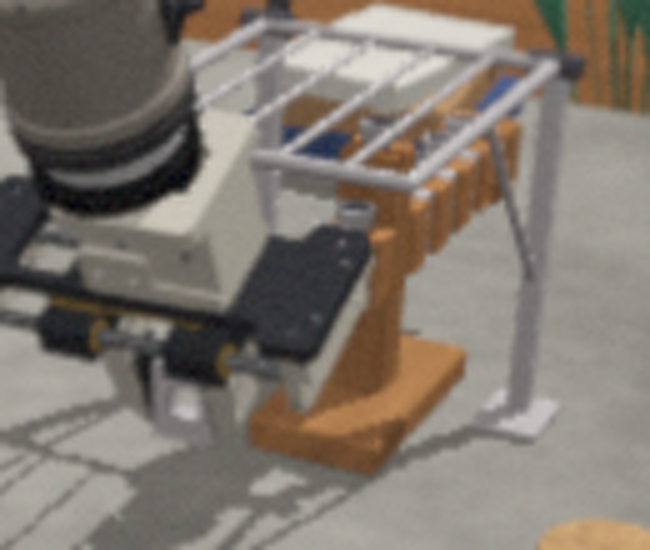

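View pics/t6a.png

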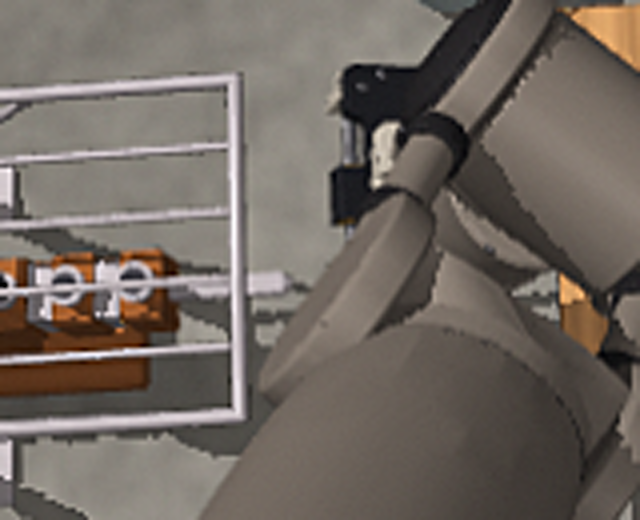

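```bash
python3 -c "
from h import *
f=load('w6'); print(proj(f,[(.5038,.1657,.139),(.507,.088,.105),(.507,.088,.1105)]))
import cv2; crop(f,150,250,220,134,3.5,'w6b')
mv((.508,.072,.1185),(.508,.0905,.1185))"
```

```text
[[251.37676751 424.38623242]
 [252.54565227 301.83174192]
 [252.30191395 310.97545161]]
t 13.35 p [0.5093 0.0367 0.1193] q [-0.314  0.508  1.758  0.471  1.056  2.512] F [ 0.6 -0.5 -0.6] g 31.9
x [-0.045  0.91   0.412] y [ 0.009  0.412 -0.911] z [-0.999 -0.038 -0.027]
(0.508, 0.072, 0.1185) -> [ 3.18  1.53 -0.  ]
(0.508, 0.0905, 0.1185) -> [ 4.87  2.29 -0.07]
```

View pics/w6b.png

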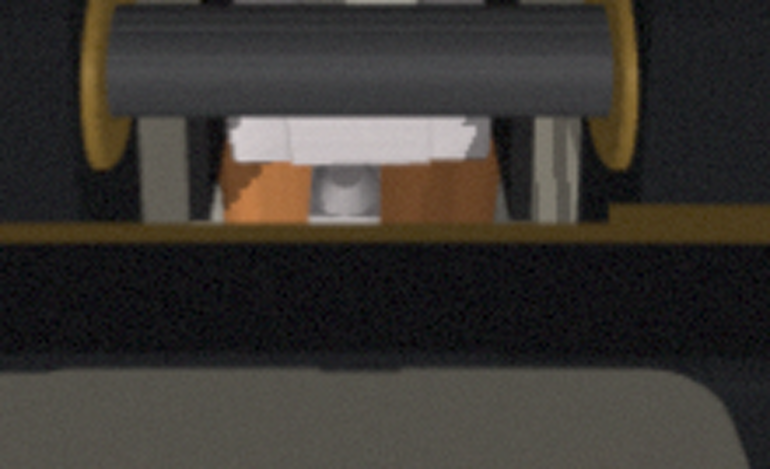

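Call:
step_arm([
  {"translation": [1.6, 0.7, 0], "yaw": 0, "gripper": 1},
  {"translation": [3.2, 1.45, 0], "yaw": 0, "gripper": 1},
  {"translation": [3.7, 1.7, 0], "yaw": 0, "gripper": 1},
  {"translation": [3.7, 1.7, 0], "yaw": 0, "gripper": 1},
])

```text
time: 13.75
ee_pos: [0.5073, 0.078, 0.1193]
tcp_rot: [0.377, 0.609, -0.389, -0.579]
wrist_force: [0.2, -0.1, -1.9]
grip_width: 0.351
```

```bash
python3 -c "
from h import *
f=grab('wrist','w7'); g=grab('scene','s7'); s,R=st(); crop(g,250,80,130,110,5,'s7a'); crop(f,150,200,220,134,3.5,'w7a'); mv((.508,.082,.1185),(.508,.0905,.1185))"
```

```text
t 13.85 p [0.5075 0.0774 0.1193] q [-0.237  0.498  1.777  0.492  1.02   2.567] F [ 0.3 -0.1 -2.1] g 32.1
x [-0.045  0.91   0.412] y [ 0.009  0.412 -0.911] z [-0.999 -0.038 -0.027]
t 13.85 p [0.5075 0.0774 0.1193] q [-0.237  0.498  1.777  0.492  1.02   2.567] F [ 0.3 -0.1 -2.1] g 32.1
x [-0.045  0.91   0.412] y [ 0.009  0.412 -0.911] z [-0.999 -0.038 -0.027]
(0.508, 0.082, 0.1185) -> [ 0.39  0.26 -0.07]
(0.508, 0.0905, 0.1185) -> [ 1.16  0.62 -0.1 ]
```

View pics/s7a.png

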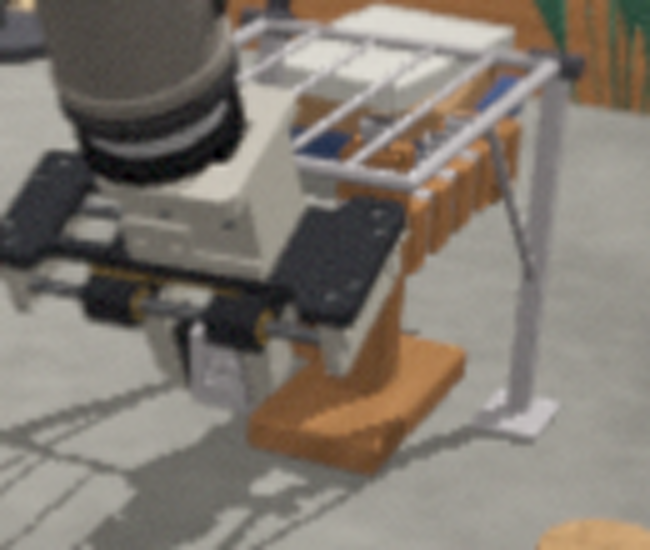

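View pics/w7a.png

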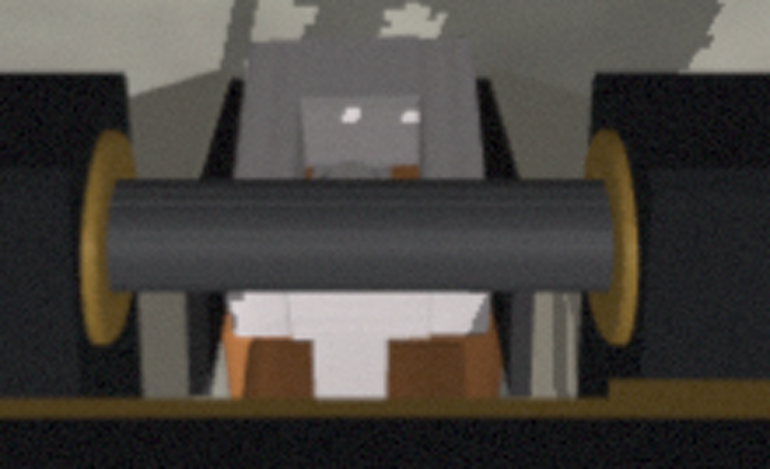

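Call:
step_arm([
  {"translation": [0.4, 0.2, -0.13], "yaw": 0, "gripper": 1},
  {"translation": [0.8, 0.4, -0.13], "yaw": 0, "gripper": 1},
  {"translation": [1.3, 0.6, -0.13], "yaw": 0, "gripper": 1},
  {"translation": [1.3, 0.6, -0.13], "yaw": 0, "gripper": 1},
])

```text
time: 14.25
ee_pos: [0.5074, 0.0928, 0.1185]
tcp_rot: [0.377, 0.609, -0.39, -0.579]
wrist_force: [2.9, -1.6, -7.9]
grip_width: 0.353
```

```bash
python3 -c "
from h import *
f=grab('wrist','w8'); g=grab('scene','s8'); s,R=st(); crop(g,250,80,130,110,5,'s8a'); crop(f,150,200,220,134,3.5,'w8a')"
```

```text
t 14.35 p [0.5074 0.0927 0.1186] q [-0.207  0.498  1.78   0.499  1.009  2.59 ] F [ 2.6  0.3 -8.8] g 32.0
x [-0.045  0.91   0.412] y [ 0.007  0.413 -0.911] z [-0.999 -0.038 -0.025]
```

View pics/s8a.png

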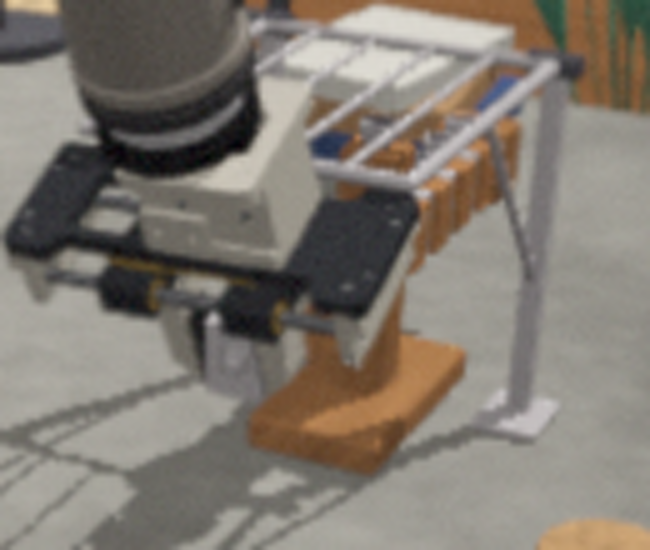

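View pics/w8a.png

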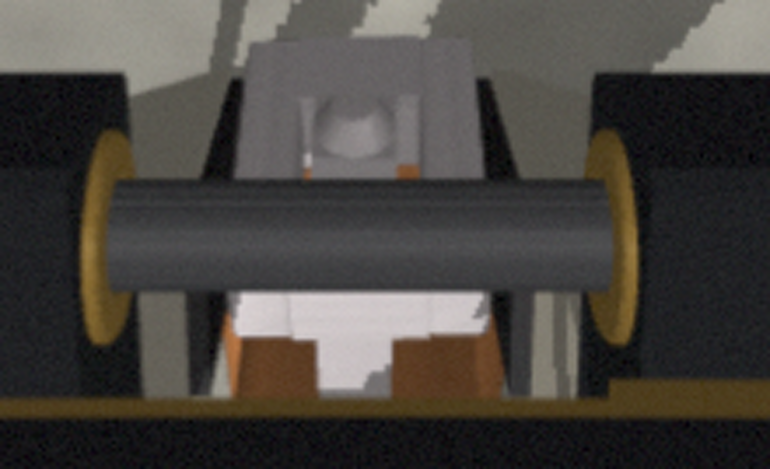

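Call:
step_arm([
  {"translation": [-0.06, 0.14, 0], "yaw": 0, "gripper": 1},
  {"translation": [-0.12, 0.27, 0], "yaw": 0, "gripper": 1},
  {"translation": [-0.12, 0.27, 0], "yaw": 0, "gripper": 1},
])

```text
time: 14.65
ee_pos: [0.508, 0.0927, 0.1165]
tcp_rot: [0.377, 0.61, -0.389, -0.579]
wrist_force: [-0.2, -0.2, -1.9]
grip_width: 0.349
```

```bash
python3 -c "
from h import *
f=grab('wrist','w9'); st(); crop(f,150,200,220,134,3.5,'w9a')"
```

```text
t 14.7 p [0.5081 0.0926 0.1166] q [-0.208  0.502  1.781  0.502  1.004  2.585] F [-0.3 -0.2 -0.8] g 32.0
x [-0.046  0.91   0.412] y [ 0.009  0.413 -0.911] z [-0.999 -0.038 -0.027]
```

View pics/w9a.png

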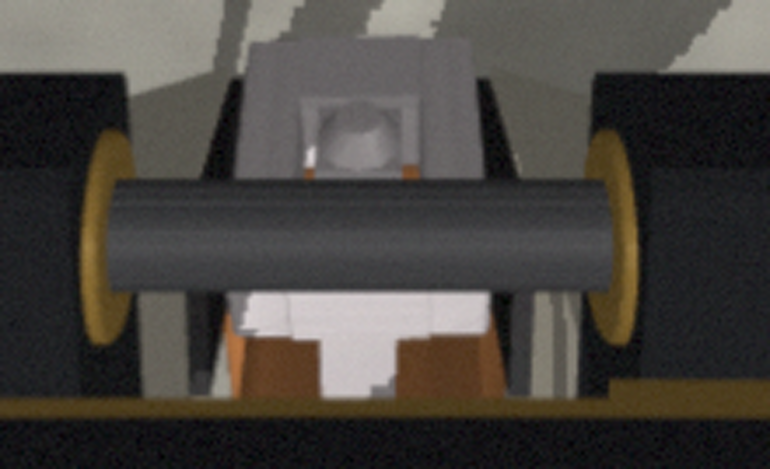

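Call:
step_arm([
  {"translation": [0, 0, 0], "yaw": 0, "gripper": 0.2},
  {"translation": [0, 0, 0], "yaw": 0, "gripper": 0},
  {"translation": [0, 0, 0], "yaw": 0, "gripper": -0.3},
  {"translation": [0, 0, 0], "yaw": 0, "gripper": -0.3},
  {"translation": [0, 0, 0], "yaw": 0, "gripper": -0.3},
])

```text
time: 15.2
ee_pos: [0.5079, 0.0926, 0.1164]
tcp_rot: [0.377, 0.609, -0.389, -0.579]
wrist_force: [0.3, -0.1, -0.3]
grip_width: 0.639
```

```bash
python3 -c "
from h import *
f=grab('wrist','w10'); st(); crop(f,150,200,220,134,3.5,'w10a')"
```

```text
t 15.25 p [0.5079 0.0926 0.1163] q [-0.208  0.502  1.781  0.502  1.003  2.586] F [ 0.6  0.1 -0.6] g 59.8
x [-0.046  0.91   0.412] y [ 0.009  0.413 -0.911] z [-0.999 -0.038 -0.027]
```

View pics/w10a.png

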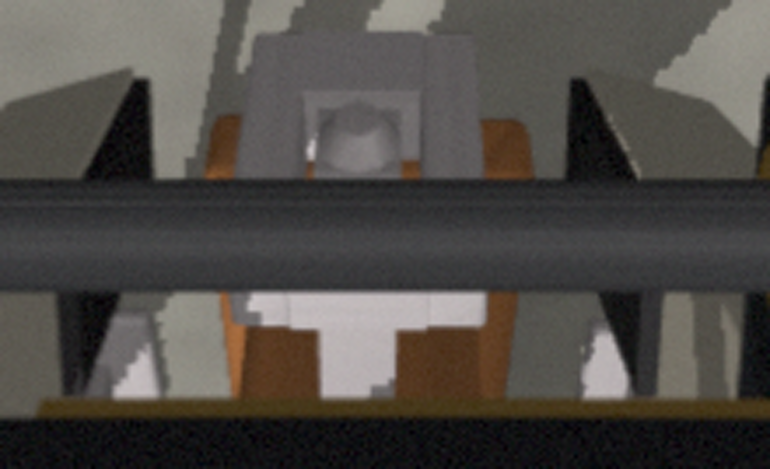

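Call:
step_arm([
  {"translation": [-2.7, -1.25, 0], "yaw": 0, "gripper": -0.3},
  {"translation": [-7, -3.2, 0], "yaw": 0, "gripper": -0.6},
  {"translation": [-11, -5.5, 0], "yaw": 0, "gripper": -1},
  {"translation": [-14, -8.5, -1], "yaw": 0, "gripper": -1},
  {"translation": [-17, -10.5, -2.5], "yaw": 0, "gripper": -1},
  {"translation": [-19.5, -11, -3], "yaw": 0, "gripper": -1},
  {"translation": [-19.5, -11, -3], "yaw": 0, "gripper": -1},
])

```text
time: 15.95
ee_pos: [0.5465, -0.1325, 0.1362]
tcp_rot: [0.378, 0.609, -0.389, -0.579]
wrist_force: [-0.0, 1.0, -0.5]
grip_width: 0.998
```

```bash
python3 -c "
from h import *
f=grab('wrist','w11'); g=grab('scene','s11'); crop(g,250,80,130,110,5,'s11a'); mv((.543,-.1285,.0605)); print(proj(f,[(.5434,-.1224,.084),(.5434,-.1224,.05)]))"
```

```text
t 16.05 p [ 0.5454 -0.1291  0.1364] q [-0.56   0.612  1.496  0.379  1.285  2.385] F [0.1 0.1 0.1] g 92.1
x [-0.044  0.91   0.413] y [ 0.008  0.414 -0.91 ] z [-0.999 -0.037 -0.025]
(0.543, -0.1285, 0.0605) -> [-3.07  6.94  0.43]
[[261.0838864  202.38668633]
 [261.46464494 167.56292304]]
```

View pics/w11.png

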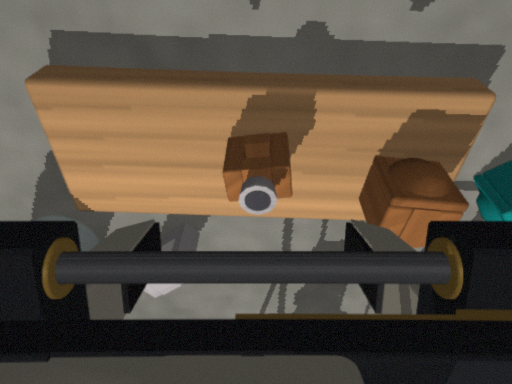

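View pics/s11a.png

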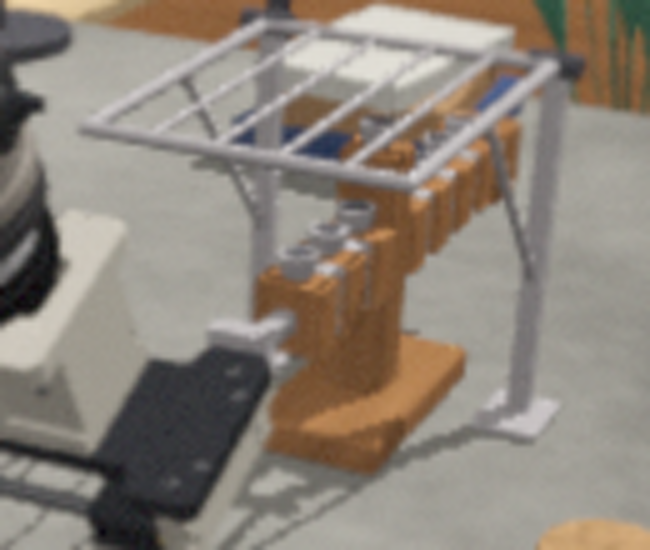

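Call:
step_arm([
  {"translation": [-1.3, 3, 0.3], "yaw": 0, "gripper": -1},
  {"translation": [-2.6, 6, 0.3], "yaw": 0, "gripper": -1},
  {"translation": [-3.05, 6.9, 0.3], "yaw": 0, "gripper": -1},
  {"translation": [-3.05, 6.9, 0.3], "yaw": 0, "gripper": 0.1},
  {"translation": [-3.05, 6.9, 0.3], "yaw": 0, "gripper": 0.1},
  {"translation": [-3.05, 6.9, 0.3], "yaw": 0, "gripper": 0.1},
  {"translation": [-3.05, 6.9, 0.3], "yaw": 0, "gripper": 1},
  {"translation": [-3.05, 6.9, 0.3], "yaw": 0, "gripper": 1},
], newtons=20)

```text
time: 16.85
ee_pos: [0.5451, -0.1287, 0.0623]
tcp_rot: [0.377, 0.609, -0.389, -0.578]
wrist_force: [-0.2, -0.6, -0.2]
grip_width: 0.616
```

```bash
python3 -c "
from h import *
f=grab('wrist','w12'); g=grab('scene','s12'); crop(g,200,120,170,120,4,'s12a'); st()"
```

```text
t 16.95 p [ 0.5449 -0.1286  0.0619] q [-0.56   0.709  1.554  0.401  1.138  2.32 ] F [-0.   0.  -0.2] g 48.6
x [-0.046  0.91   0.412] y [ 0.009  0.412 -0.911] z [-0.999 -0.038 -0.027]
```

View pics/w12.png

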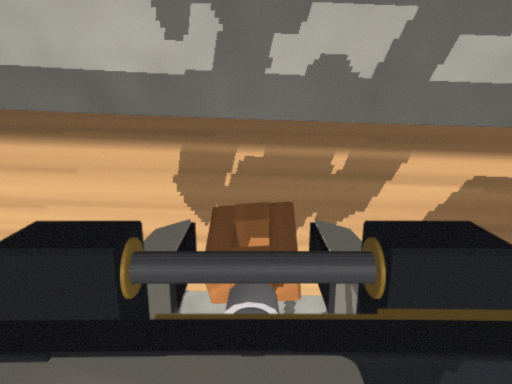

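View pics/s12a.png

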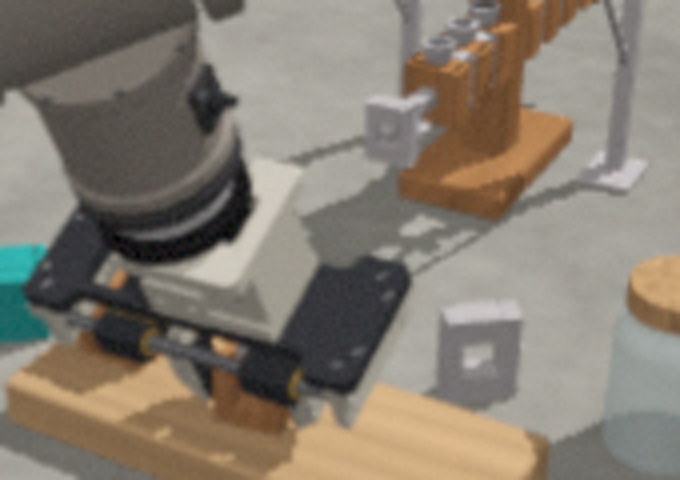

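Call:
step_arm([
  {"translation": [0, 0, 0], "yaw": 0, "gripper": 1},
  {"translation": [0, 0, 0], "yaw": 0, "gripper": 1},
  {"translation": [0, 0, 0], "yaw": 0, "gripper": 1},
  {"translation": [0, 0, 0], "yaw": 0, "gripper": 1},
  {"translation": [1.3, -3, 0], "yaw": 0, "gripper": 1},
  {"translation": [2.6, -6, 0], "yaw": 0, "gripper": 1},
  {"translation": [2.6, -6, 0], "yaw": 0, "gripper": 1},
  {"translation": [2.6, -6, 0], "yaw": 0, "gripper": 1},
], newtons=25)

```text
time: 17.75
ee_pos: [0.5432, -0.1297, 0.1268]
tcp_rot: [0.377, 0.609, -0.389, -0.579]
wrist_force: [0.6, 0.3, -1.8]
grip_width: 0.453
```

```bash
python3 -c "
from h import *
f=grab('wrist','w13'); s,R=st(); crop(f,150,180,210,160,3.5,'w13a')
t=s['ee_pos']
c=t+[0,.0064,-.011]
print(proj(f,[c+[0,-.012,-.02],c+[0,-.012,-.008],c+[-.02,-.012,-.02],c+[.02,-.012,-.02],c+[0,0,.034],c+[0,0,.02]]))"
```

```text
t 17.8 p [ 0.5427 -0.1294  0.126 ] q [-0.563  0.621  1.513  0.38   1.261  2.372] F [ 0.5 -0.2 -0.8] g 41.0
x [-0.045  0.91   0.412] y [ 0.008  0.413 -0.911] z [-0.999 -0.038 -0.026]
[[257.15367163 206.07231762]
 [256.73321999 223.35134684]
 [297.74074489 207.95890907]
 [216.55556157 204.19706612]
 [253.48074466 321.71172156]
 [254.29828113 290.61651159]]
```

View pics/w13a.png

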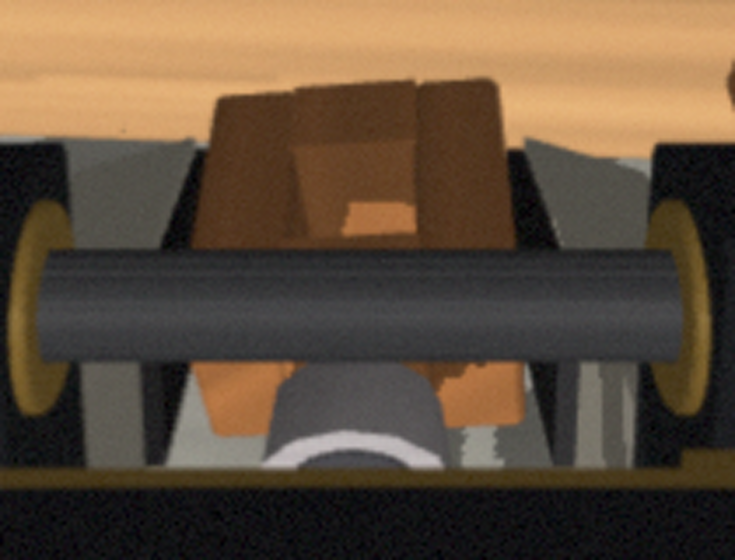

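```bash
python3 -c "
from h import *; mv((.515,-.05,.128),(.508,.04,.117),(.508,.05,.115))"
```

```text
t 17.8 p [ 0.5427 -0.1294  0.126 ] q [-0.563  0.621  1.513  0.38   1.261  2.372] F [ 0.5 -0.2 -0.8] g 41.0
x [-0.045  0.91   0.412] y [ 0.008  0.413 -0.911] z [-0.999 -0.038 -0.026]
(0.515, -0.05, 0.128) -> [7.43 3.07 2.46]
(0.508, 0.04, 0.117) -> [15.2   7.79  2.84]
(0.508, 0.05, 0.115) -> [16.02  8.38  2.81]
```

Call:
step_arm([
  {"translation": [3, 1.2, 1], "yaw": 0, "gripper": 1},
  {"translation": [7, 3, 2.4], "yaw": 0, "gripper": 1},
  {"translation": [11, 5.2, 2.8], "yaw": 0, "gripper": 1},
  {"translation": [14, 7, 2.85], "yaw": 0, "gripper": 1},
  {"translation": [15.6, 8.2, 2.85], "yaw": 0, "gripper": 1},
  {"translation": [15.6, 8.2, 2.85], "yaw": 0, "gripper": 1},
  {"translation": [15.6, 8.2, 2.85], "yaw": 0, "gripper": 1},
], newtons=45)

```text
time: 18.5
ee_pos: [0.5078, 0.0452, 0.1147]
tcp_rot: [0.376, 0.609, -0.39, -0.579]
wrist_force: [1.1, -0.9, -0.5]
grip_width: 0.448
```

```bash
python3 -c "
from h import *
f=grab('wrist','w14'); s,R=st(); crop(f,150,180,210,160,3.5,'w14a')"
```

```text
t 18.55 p [0.5082 0.0445 0.115 ] q [-0.3    0.512  1.767  0.478  1.041  2.517] F [0.4 0.2 0.9] g 41.0
x [-0.045  0.91   0.412] y [ 0.008  0.413 -0.911] z [-0.999 -0.038 -0.026]
```

View pics/w14a.png

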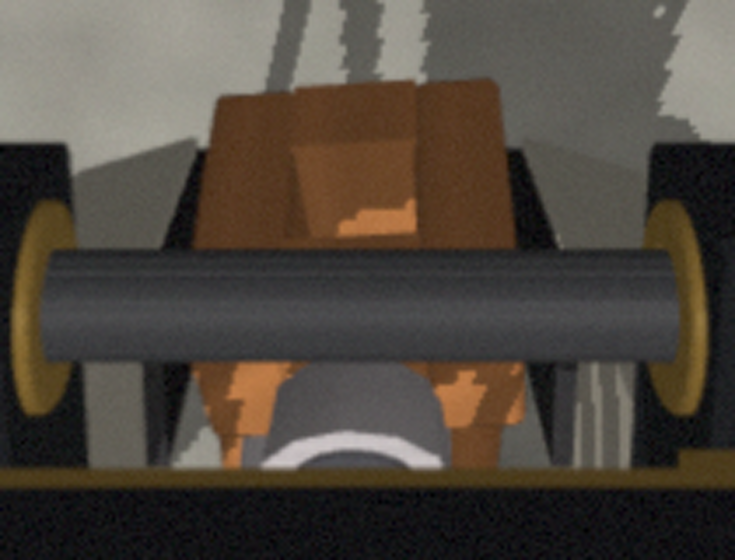

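Call:
step_arm([
  {"translation": [0.7, 0.3, 0], "yaw": 2, "gripper": 1},
  {"translation": [1.4, 0.6, 0], "yaw": 4, "gripper": 1},
  {"translation": [1.4, 0.6, 0], "yaw": 4, "gripper": 1},
  {"translation": [1.4, 0.6, 0], "yaw": 4, "gripper": 1},
])

```text
time: 18.95
ee_pos: [0.5079, 0.0593, 0.1158]
tcp_rot: [-0.39, -0.589, 0.376, 0.6]
wrist_force: [0.1, 0.0, -0.9]
grip_width: 0.448
```

```bash
python3 -c "
from h import *
f=grab('wrist','w15'); crop(f,150,180,210,160,3.5,'w15a'); mv((.508,.075,.115),(.508,.091,.115))"
```

```text
t 19.0 p [0.5079 0.0594 0.1158] q [-0.272  0.507  1.774  0.486  1.028  2.607] F [-0.4  0.1 -1.2] g 41.0
x [0.024 0.911 0.413] y [ 0.009  0.413 -0.911] z [-1.     0.026  0.002]
(0.508, 0.075, 0.115) -> [1.39 0.72 0.03]
(0.508, 0.091, 0.115) -> [2.85 1.38 0.07]
```

View pics/w15a.png

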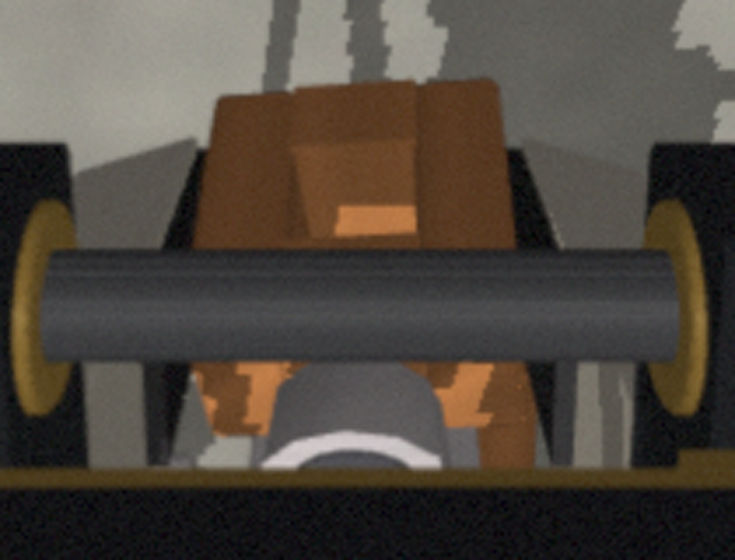

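Call:
step_arm([
  {"translation": [0.7, 0.35, 0], "yaw": 0, "gripper": 1},
  {"translation": [1.3, 0.65, 0], "yaw": 0, "gripper": 1},
  {"translation": [1.3, 0.65, 0], "yaw": 0, "gripper": 1},
])

```text
time: 19.3
ee_pos: [0.5078, 0.0757, 0.1154]
tcp_rot: [-0.39, -0.589, 0.376, 0.6]
wrist_force: [-0.5, -0.3, -0.9]
grip_width: 0.445
```

```bash
python3 -c "
from h import *
f=grab('wrist','w16'); crop(f,150,180,210,160,3.5,'w16a'); g=grab('scene','s16'); crop(g,250,80,130,110,5,'s16a'); mv((.508,.091,.115))"
```

```text
t 19.4 p [0.5079 0.0752 0.1154] q [-0.241  0.505  1.778  0.494  1.016  2.628] F [ 0.4 -0.2 -1.2] g 41.0
x [0.023 0.911 0.413] y [ 0.008  0.413 -0.911] z [-1.     0.025  0.002]
(0.508, 0.091, 0.115) -> [1.42 0.69 0.03]
```

View pics/w16a.png

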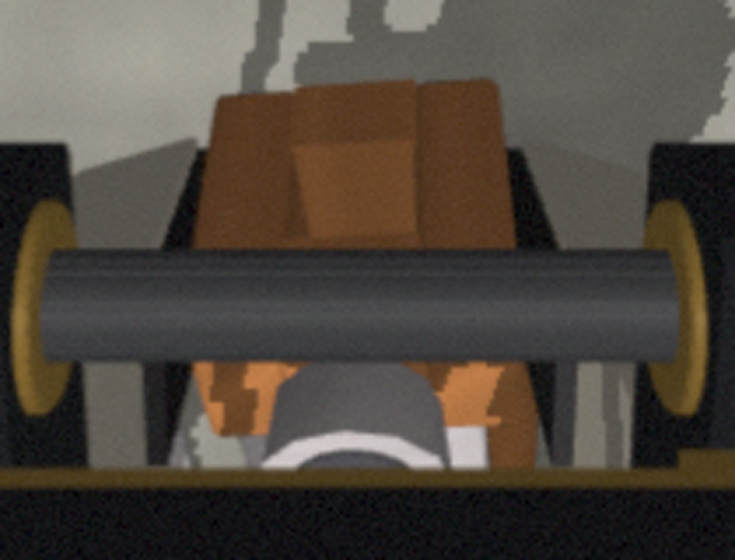

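View pics/s16a.png

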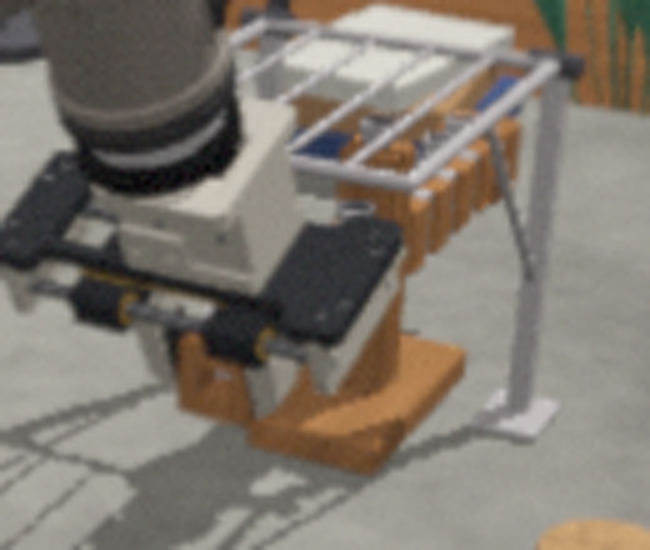

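Call:
step_arm([
  {"translation": [0.5, 0.25, 0], "yaw": 0, "gripper": 1},
  {"translation": [1, 0.47, 0], "yaw": 0, "gripper": 1},
  {"translation": [1.4, 0.65, 0], "yaw": 0, "gripper": 1},
  {"translation": [1.4, 0.65, 0], "yaw": 0, "gripper": 1},
])

```text
time: 19.8
ee_pos: [0.5082, 0.091, 0.1152]
tcp_rot: [-0.39, -0.589, 0.376, 0.6]
wrist_force: [0.1, -0.5, -0.4]
grip_width: 0.448
```

```bash
python3 -c "
from h import *
f=grab('wrist','w17'); crop(f,150,180,210,160,3.5,'w17a'); g=grab('scene','s17'); crop(g,250,80,130,110,5,'s17a'); st()"
```

```text
t 19.9 p [0.5083 0.0906 0.1152] q [-0.211  0.505  1.781  0.501  1.004  2.651] F [ 0.7 -0.7 -0.7] g 40.7
x [0.024 0.91  0.413] y [ 0.008  0.413 -0.911] z [-1.     0.025  0.002]
```

View pics/w17a.png

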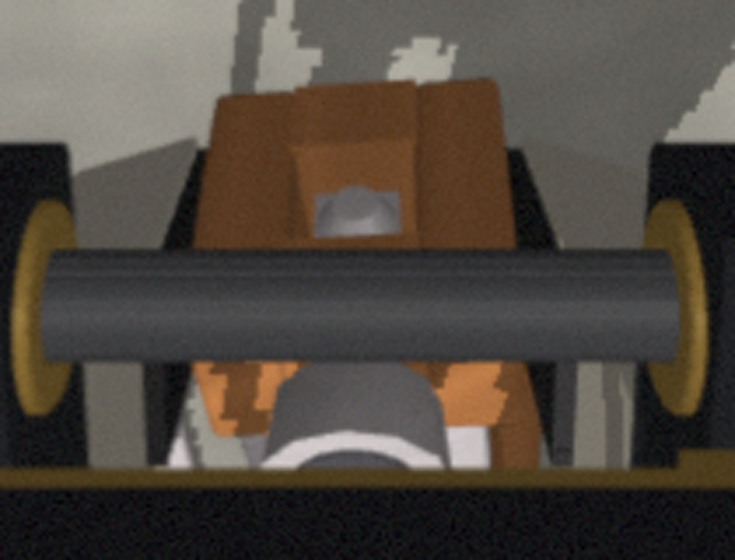

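View pics/s17a.png

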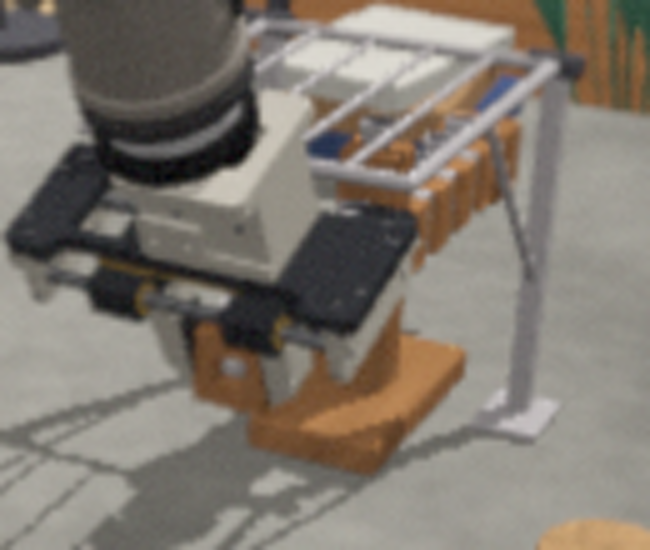

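Call:
step_arm([
  {"translation": [0.1, 0.05, 0], "yaw": 0, "gripper": 1},
  {"translation": [0.1, 0.05, 0], "yaw": 0, "gripper": 0},
  {"translation": [0.1, 0.05, 0], "yaw": 0, "gripper": -0.2},
  {"translation": [0.1, 0.05, 0], "yaw": 0, "gripper": -0.4},
  {"translation": [0.1, 0.05, 0], "yaw": 0, "gripper": -0.4},
  {"translation": [0.1, 0.05, 0], "yaw": 0, "gripper": -0.4},
])

```text
time: 20.5
ee_pos: [0.5085, 0.0914, 0.1152]
tcp_rot: [-0.39, -0.589, 0.376, 0.6]
wrist_force: [0.6, -0.3, -0.0]
grip_width: 0.7
```

```bash
python3 -c "
from h import *
f=grab('wrist','w18'); crop(f,150,180,210,160,3.5,'w18a'); st()"
```

```text
t 20.55 p [0.5084 0.0914 0.1152] q [-0.21   0.505  1.781  0.502  1.003  2.653] F [ 0.4 -0.   0.6] g 64.1
x [0.024 0.91  0.413] y [ 0.009  0.413 -0.911] z [-1.     0.026  0.002]
```

View pics/w18a.png

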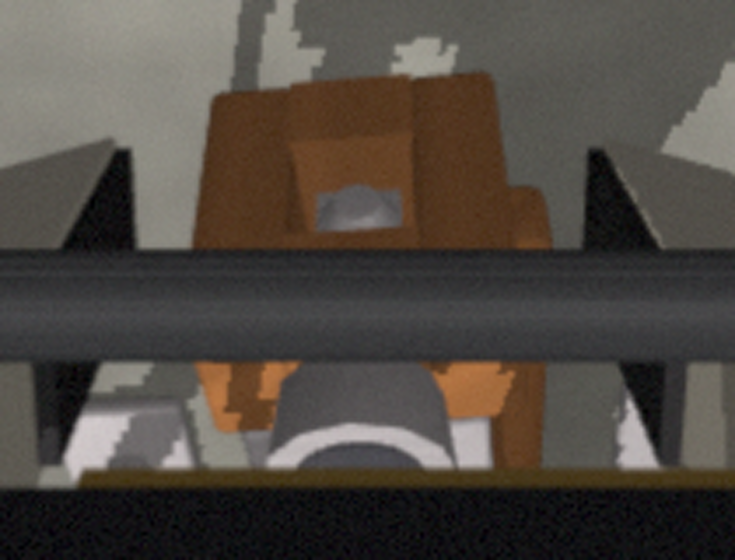

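Call:
step_arm([
  {"translation": [-2.7, -1.25, 0], "yaw": 0, "gripper": -0.4},
  {"translation": [-7, -3.2, 0], "yaw": 0, "gripper": -0.6},
  {"translation": [-11, -5.5, 0], "yaw": -2, "gripper": -1},
  {"translation": [-14, -8, 2], "yaw": -4, "gripper": -1},
  {"translation": [-17, -9.5, 5], "yaw": -4, "gripper": -1},
  {"translation": [-17.5, -9.5, 6.5], "yaw": -4, "gripper": -1},
  {"translation": [-17.5, -9.5, 6.5], "yaw": -4, "gripper": -1},
])

```text
time: 21.25
ee_pos: [0.437, -0.1064, 0.1296]
tcp_rot: [0.377, 0.608, -0.388, -0.58]
wrist_force: [1.0, 0.0, -0.1]
grip_width: 1.0
```

```bash
python3 -c "
from h import *
f=grab('wrist','w19'); g=grab('scene','s19'); crop(g,250,80,130,110,5,'s19a'); mv((.4414,-.1105,.0635)); print(proj(f,[(.4414,-.101,.076),(.4414,-.121,.076),(.4414,-.121,.03)]))
t=load('t1'); print(onz(t,[(241,296),(254,296),(243,283),(229,294)],.046))"
```

```text
t 21.35 p [ 0.4388 -0.1055  0.1298] q [-0.635  0.46   1.81   0.378  1.155  2.26 ] F [0.5 0.1 0.3] g 91.9
x [-0.045  0.91   0.412] y [ 0.009  0.413 -0.911] z [-0.999 -0.037 -0.027]
(0.4414, -0.1105, 0.0635) -> [-3.2   5.83 -0.06]
[[247.98132989 193.86377628]
 [248.98246075 164.68093475]
 [251.39189518 122.52344111]]
[[ 0.33955686 -0.08111126  0.046     ]
 [ 0.33873195 -0.1103993   0.046     ]
 [ 0.36857679 -0.08631739  0.046     ]
 [ 0.34474436 -0.05414431  0.046     ]]
```

View pics/w19.png

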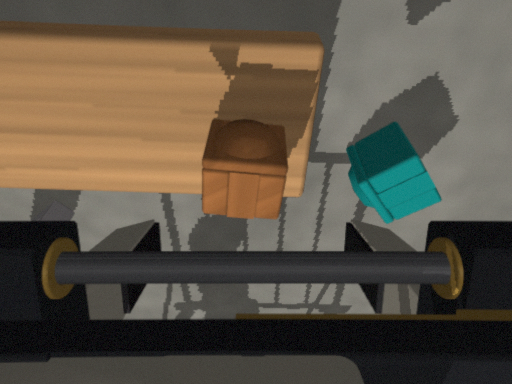

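View pics/s19a.png

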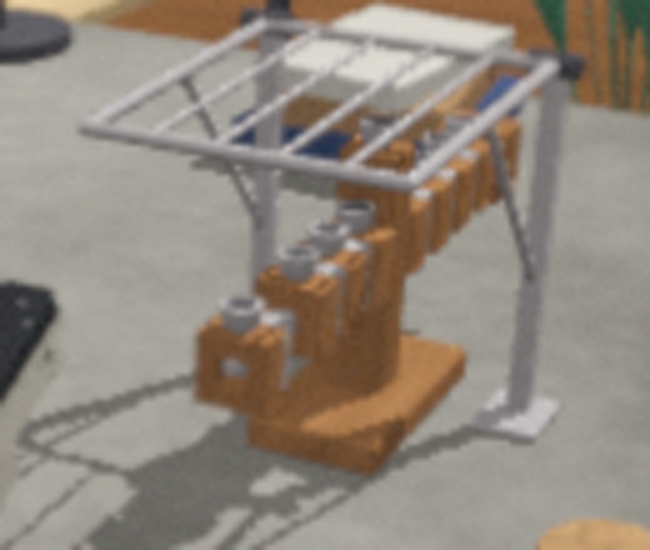

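Call:
step_arm([
  {"translation": [-1, 1.9, -0.1], "yaw": 0, "gripper": -0.6},
  {"translation": [-1.2, 2.5, -0.1], "yaw": 0, "gripper": -0.6},
  {"translation": [-2.3, 4.3, -0.1], "yaw": 0, "gripper": -0.6},
  {"translation": [-3.2, 5.8, -0.1], "yaw": 0, "gripper": -0.6},
  {"translation": [-3.2, 5.8, -0.1], "yaw": 0, "gripper": -0.6},
])

```text
time: 21.85
ee_pos: [0.441, -0.1094, 0.0622]
tcp_rot: [0.375, 0.609, -0.39, -0.58]
wrist_force: [-0.3, -0.1, -0.1]
grip_width: 0.8
```

```bash
python3 -c "
from h import *
f=grab('wrist','w20'); crop(f,120,150,270,160,2.9,'w20a'); g=grab('scene','s20'); crop(g,170,130,150,110,5,'s20a'); s,R=st()
c=np.array([.4414,-.101,.053]); print(proj(f,[c+[0,-.02,-.023],c+[0,-.02,.023],c+[0,.02,.023]]))"
```

```text
t 21.95 p [ 0.4417 -0.11    0.0639] q [-0.639  0.577  1.847  0.407  1.015  2.189] F [-0.4  0.4 -0. ] g 73.6
x [-0.046  0.91   0.413] y [ 0.008  0.413 -0.911] z [-0.999 -0.039 -0.026]
[[255.69534011 195.59648779]
 [253.74292786 274.84919997]
 [250.07719309 329.77056959]]
```

View pics/w20a.png

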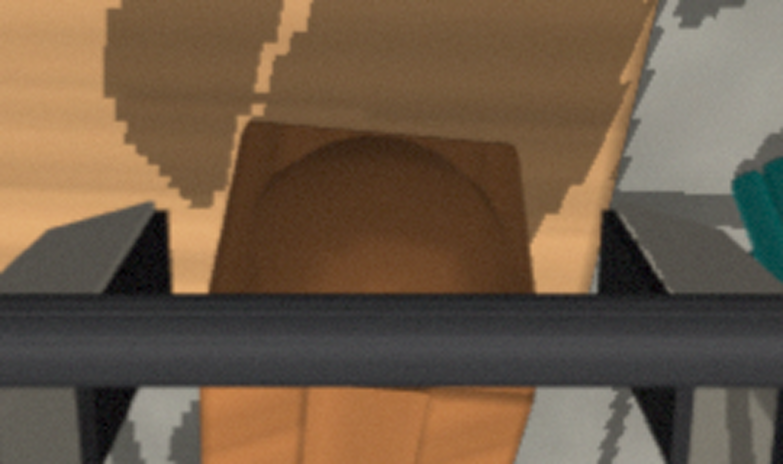

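View pics/s20a.png

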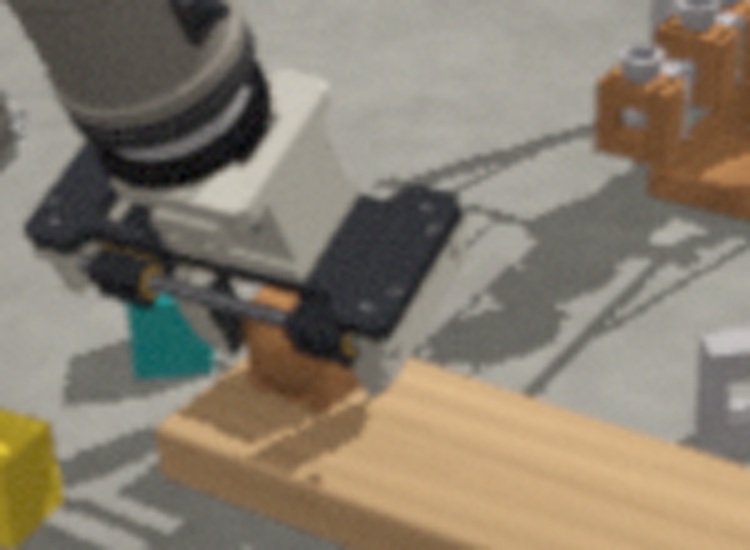

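Call:
step_arm([
  {"translation": [0, 0, -0.1], "yaw": 3.5, "gripper": -0.4},
  {"translation": [0, 0, -0.1], "yaw": 3.5, "gripper": -0.2},
  {"translation": [0, 0, -0.1], "yaw": 3.5, "gripper": 1},
  {"translation": [0, 0, -0.1], "yaw": 3.5, "gripper": 1},
  {"translation": [0, 0, -0.1], "yaw": 3.5, "gripper": 1},
  {"translation": [0, 0, -0.1], "yaw": 3.5, "gripper": 1},
  {"translation": [0, 0, -0.1], "yaw": 3.5, "gripper": 1},
], newtons=30)

```text
time: 22.65
ee_pos: [0.4426, -0.1106, 0.0642]
tcp_rot: [-0.389, -0.592, 0.377, 0.597]
wrist_force: [0.0, 0.4, 5.0]
grip_width: 0.501
```

```bash
python3 -c "
from h import *
st()"
```

```text
t 22.65 p [ 0.4426 -0.1106  0.0642] q [-0.639  0.577  1.845  0.408  1.015  2.251] F [0.  0.4 5. ] g 46.1
x [0.015 0.911 0.413] y [ 0.009  0.413 -0.911] z [-1.     0.017 -0.002]
```

Call:
step_arm([
  {"translation": [1.3, -3, 0], "yaw": 0, "gripper": 1},
  {"translation": [2.6, -6, 0], "yaw": 0, "gripper": 1},
  {"translation": [2.6, -6, 0], "yaw": -3.5, "gripper": 1},
  {"translation": [2.6, -6, 0], "yaw": -3.5, "gripper": 1},
  {"translation": [2.6, -6, 0], "yaw": -3.5, "gripper": 1},
])

```text
time: 23.15
ee_pos: [0.4418, -0.1115, 0.1286]
tcp_rot: [0.377, 0.609, -0.389, -0.58]
wrist_force: [-0.1, 0.3, -1.0]
grip_width: 0.502
```

```bash
python3 -c "
from h import *
f=grab('wrist','w21'); crop(f,120,150,270,160,2.9,'w21a'); s,R=st()
t=s['ee_pos']; c=t+[0,.0095,-.0108]
print(proj(f,[c+[0,-.02,-.023],c+[-.023,-.02,-.023],c+[.023,-.02,-.023]]))
mv((.46,-.05,.135),(.508,.01,.117),(.508,.03,.1143))"
```

```text
t 23.2 p [ 0.4417 -0.1114  0.1284] q [-0.641  0.471  1.795  0.375  1.162  2.258] F [ 0.5  0.2 -1.6] g 46.1
x [-0.044  0.91   0.413] y [ 0.007  0.414 -0.91 ] z [-0.999 -0.037 -0.025]
[[256.59644296 195.23378383]
 [303.72870148 197.30430466]
 [209.43196935 193.16798463]]
t 23.2 p [ 0.4417 -0.1114  0.1284] q [-0.641  0.471  1.795  0.375  1.162  2.258] F [ 0.5  0.2 -1.6] g 46.1
x [-0.044  0.91   0.413] y [ 0.007  0.414 -0.91 ] z [-0.999 -0.037 -0.025]
(0.46, -0.05, 0.135) -> [ 5.78  1.95 -2.07]
(0.508, 0.01, 0.117) -> [10.28  6.1  -7.04]
(0.508, 0.03, 0.1143) -> [11.99  7.18 -7.11]
```

View pics/w21a.png

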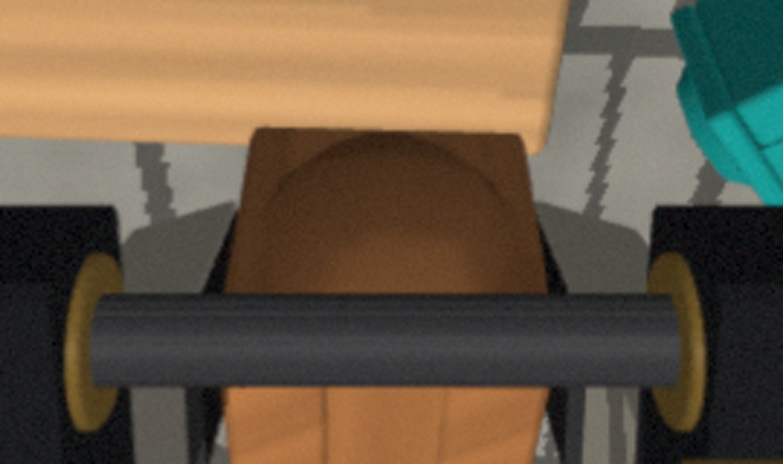

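Call:
step_arm([
  {"translation": [2.5, 0.8, -0.8], "yaw": 0, "gripper": 1},
  {"translation": [5.5, 1.9, -2.5], "yaw": 0, "gripper": 1},
  {"translation": [8, 4, -5], "yaw": 0, "gripper": 1},
  {"translation": [10.3, 6.1, -7], "yaw": 0, "gripper": 1},
  {"translation": [12, 7.2, -7.1], "yaw": 0, "gripper": 1},
  {"translation": [13, 7.6, -7.1], "yaw": 0, "gripper": 1},
  {"translation": [13, 7.6, -7.1], "yaw": 0, "gripper": 1},
  {"translation": [13, 7.6, -7.1], "yaw": 0, "gripper": 1},
])

```text
time: 24.0
ee_pos: [0.5078, 0.0401, 0.1152]
tcp_rot: [0.377, 0.609, -0.389, -0.579]
wrist_force: [0.3, -0.1, -1.1]
grip_width: 0.503
```

```bash
python3 -c "
from h import *
f=grab('wrist','w22'); crop(f,120,220,270,160,2.9,'w22a'); g=grab('scene','s22'); crop(g,240,80,140,110,5,'s22a')
mv((.508,.054,.1138),(.508,.07,.1138),(.508,.0885,.1138))"
```

```text
t 24.1 p [0.508  0.0396 0.1154] q [-0.309  0.511  1.767  0.476  1.043  2.51 ] F [-0.  -0.4 -1.3] g 46.4
x [-0.044  0.91   0.412] y [ 0.009  0.412 -0.911] z [-0.999 -0.036 -0.027]
(0.508, 0.054, 0.1138) -> [ 1.25  0.74 -0.04]
(0.508, 0.07, 0.1138) -> [ 2.7  1.4 -0.1]
(0.508, 0.0885, 0.1138) -> [ 4.39  2.17 -0.17]
```

View pics/s22a.png

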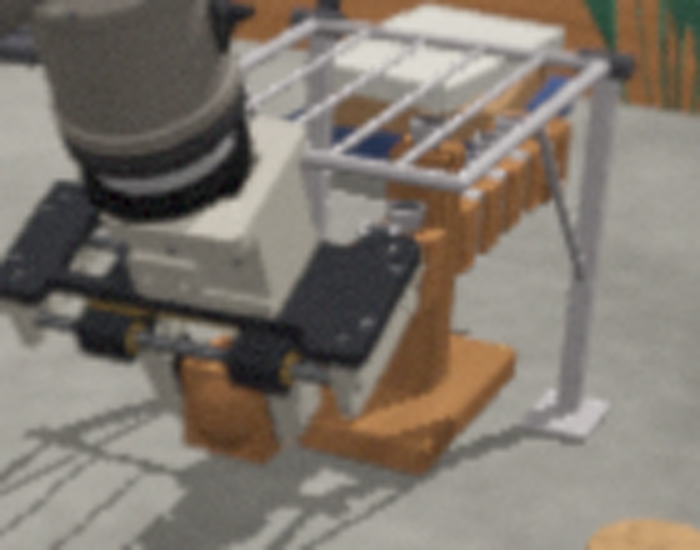

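View pics/w22a.png

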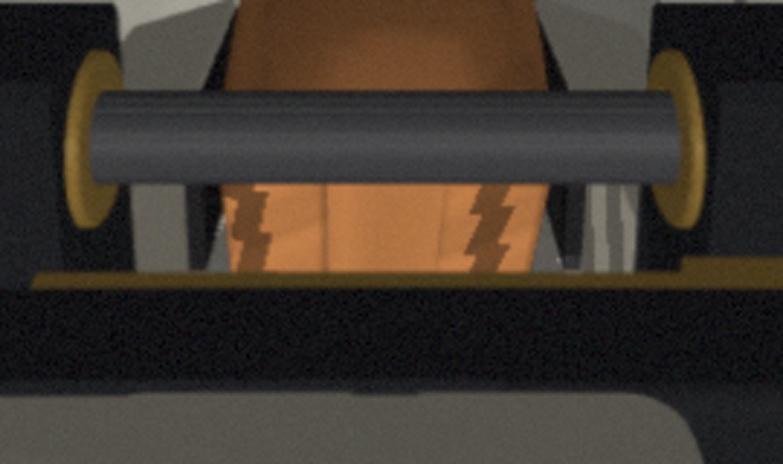

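Call:
step_arm([
  {"translation": [0.7, 0.4, 0], "yaw": 0, "gripper": 1},
  {"translation": [1.3, 0.75, 0], "yaw": 0, "gripper": 1},
  {"translation": [1.8, 1.0, 0], "yaw": 0, "gripper": 1},
  {"translation": [2.3, 1.22, 0], "yaw": 0, "gripper": 1},
  {"translation": [2.3, 1.22, 0], "yaw": 0, "gripper": 1},
])

```text
time: 24.6
ee_pos: [0.5072, 0.0675, 0.1141]
tcp_rot: [0.377, 0.61, -0.389, -0.579]
wrist_force: [1.3, 1.7, 1.8]
grip_width: 0.506
```

```bash
python3 -c "
from h import *
f=grab('wrist','w23'); crop(f,120,220,270,160,2.9,'w23a'); g=grab('scene','s23'); crop(g,240,80,140,110,5,'s23a')
mv((.508,.07,.1138),(.508,.0885,.1138))"
```

```text
t 24.7 p [0.5071 0.0673 0.114 ] q [-0.258  0.507  1.78   0.492  1.018  2.543] F [0.1 2.6 3.8] g 46.0
x [-0.046  0.91   0.413] y [ 0.009  0.414 -0.91 ] z [-0.999 -0.038 -0.027]
(0.508, 0.07, 0.1138) -> [ 0.23  0.13 -0.1 ]
(0.508, 0.0885, 0.1138) -> [ 1.91  0.9  -0.17]
```

View pics/s23a.png

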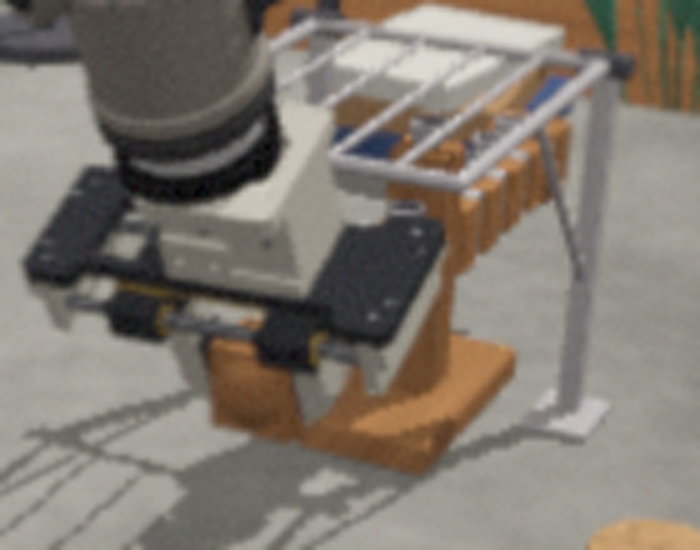

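Call:
step_arm([
  {"translation": [0.05, -0.11, -0.05], "yaw": 0, "gripper": 1},
  {"translation": [0.05, -0.11, -0.05], "yaw": 0, "gripper": 1},
])

```text
time: 24.9
ee_pos: [0.5071, 0.0666, 0.1147]
tcp_rot: [0.377, 0.609, -0.39, -0.579]
wrist_force: [-0.1, 0.4, -0.9]
grip_width: 0.501
```

Call:
step_arm([
  {"translation": [0.4, 0.18, -0.03], "yaw": 0, "gripper": 1},
  {"translation": [0.8, 0.36, -0.03], "yaw": 0, "gripper": 1},
  {"translation": [0.8, 0.36, -0.03], "yaw": 0, "gripper": 1},
])

```text
time: 25.2
ee_pos: [0.5071, 0.0761, 0.1147]
tcp_rot: [0.377, 0.609, -0.389, -0.579]
wrist_force: [0.8, 0.2, -1.0]
grip_width: 0.503
```

```bash
python3 -c "
from h import *
g=grab('scene','s24'); crop(g,240,80,140,110,5,'s24a')
mv((.508,.0885,.115))"
```

```text
t 25.25 p [0.5071 0.0759 0.1148] q [-0.24   0.505  1.781  0.495  1.013  2.558] F [ 0.2 -0.  -0.5] g 45.8
x [-0.046  0.91   0.412] y [ 0.008  0.413 -0.911] z [-0.999 -0.039 -0.026]
(0.508, 0.0885, 0.115) -> [ 1.15  0.5  -0.14]
```

Call:
step_arm([
  {"translation": [0.4, 0.18, -0.03], "yaw": 0, "gripper": 1},
  {"translation": [0.8, 0.36, -0.03], "yaw": 0, "gripper": 1},
  {"translation": [0.8, 0.36, -0.03], "yaw": 0, "gripper": 1},
])

```text
time: 25.55
ee_pos: [0.5072, 0.0849, 0.1149]
tcp_rot: [0.377, 0.609, -0.389, -0.579]
wrist_force: [0.1, 0.4, -0.3]
grip_width: 0.501
```

```bash
python3 -c "
from h import *
f=grab('wrist','w25');g=grab('scene','s25'); crop(g,240,80,140,110,5,'s25a'); t=grab('top','t25'); crop(t,70,150,160,130,4,'t25a')
mv((.508,.0885,.115))"
```

```text
t 25.7 p [0.5073 0.0844 0.1149] q [-0.224  0.504  1.783  0.499  1.007  2.571] F [0.8 0.  0.1] g 46.4
x [-0.046  0.91   0.412] y [ 0.008  0.413 -0.911] z [-0.999 -0.038 -0.026]
(0.508, 0.0885, 0.115) -> [ 0.37  0.16 -0.09]
```

View pics/s25a.png

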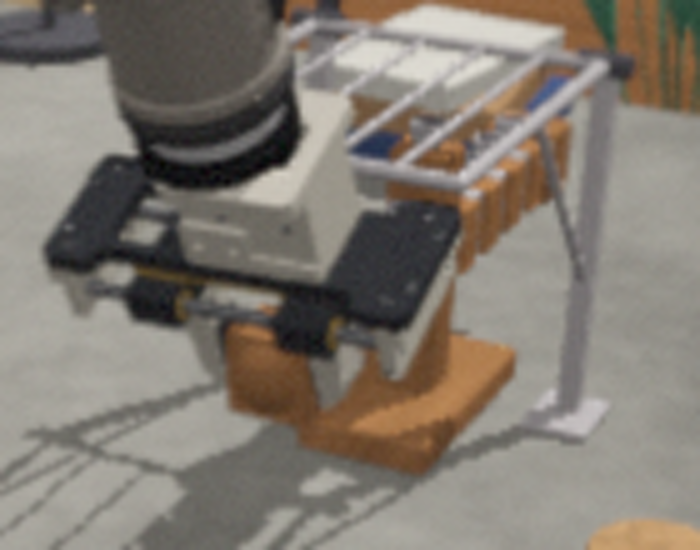

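View pics/t25a.png

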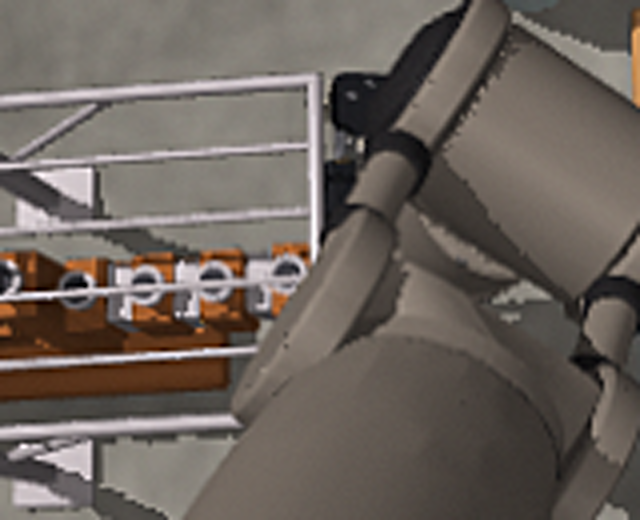

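Call:
step_arm([
  {"translation": [0.18, 0.08, -0.03], "yaw": 0, "gripper": 1},
  {"translation": [0.36, 0.16, -0.05], "yaw": 0, "gripper": 1},
  {"translation": [0.36, 0.16, -0.05], "yaw": 0, "gripper": 1},
])

```text
time: 26.0
ee_pos: [0.5081, 0.087, 0.115]
tcp_rot: [0.378, 0.609, -0.39, -0.578]
wrist_force: [-0.7, -8.0, -0.2]
grip_width: 0.497
```

Call:
step_arm([
  {"translation": [0.14, 0.06, 0], "yaw": 0, "gripper": 1},
  {"translation": [0.14, 0.06, 0], "yaw": 0, "gripper": 1},
])

```text
time: 26.2
ee_pos: [0.5085, 0.0874, 0.115]
tcp_rot: [0.379, 0.609, -0.39, -0.577]
wrist_force: [-1.3, -13.2, 1.6]
grip_width: 0.5
```

```bash
python3 -c "
from h import *
t=grab('top','t26'); crop(t,70,150,160,130,4,'t26a')
st()"
```

```text
t 26.25 p [0.5085 0.0874 0.115 ] q [-0.216  0.503  1.782  0.498  1.001  2.579] F [ -1.  -13.1   1.4] g 46.1
x [-0.046  0.912  0.408] y [ 0.011  0.409 -0.913] z [-0.999 -0.038 -0.029]
```

View pics/t26a.png

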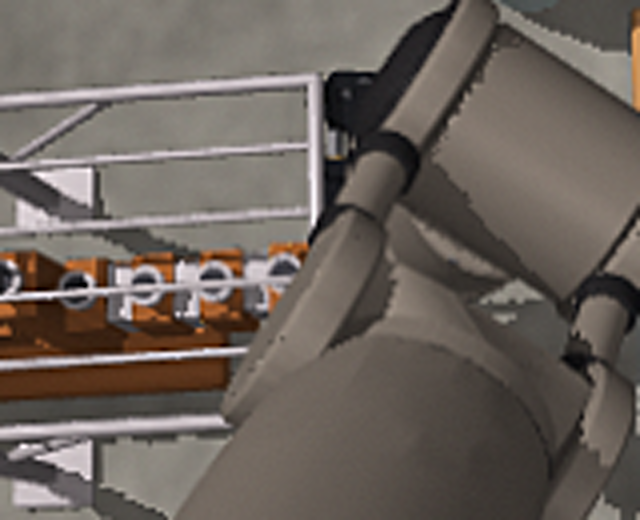

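Call:
step_arm([
  {"translation": [-0.15, -0.07, 0], "yaw": 0, "gripper": 1},
  {"translation": [-0.15, -0.07, 0], "yaw": 0, "gripper": 0},
  {"translation": [-0.15, -0.07, 0], "yaw": 0, "gripper": -0.3},
  {"translation": [-0.15, -0.07, 0], "yaw": 0, "gripper": -0.5},
  {"translation": [-0.15, -0.07, 0], "yaw": 0, "gripper": -0.5},
  {"translation": [-0.15, -0.07, 0], "yaw": 0, "gripper": -0.5},
])

```text
time: 26.85
ee_pos: [0.5076, 0.0884, 0.115]
tcp_rot: [0.377, 0.609, -0.389, -0.579]
wrist_force: [0.2, -0.9, -0.4]
grip_width: 0.742
```

```bash
python3 -c "
from h import *
f=grab('wrist','w27'); crop(f,120,180,270,160,2.9,'w27a')
st()"
```

```text
t 26.9 p [0.5076 0.0884 0.115 ] q [-0.216  0.504  1.782  0.501  1.004  2.577] F [-0.8  0.1  0.3] g 69.0
x [-0.046  0.91   0.412] y [ 0.008  0.413 -0.911] z [-0.999 -0.038 -0.026]
```

View pics/w27a.png

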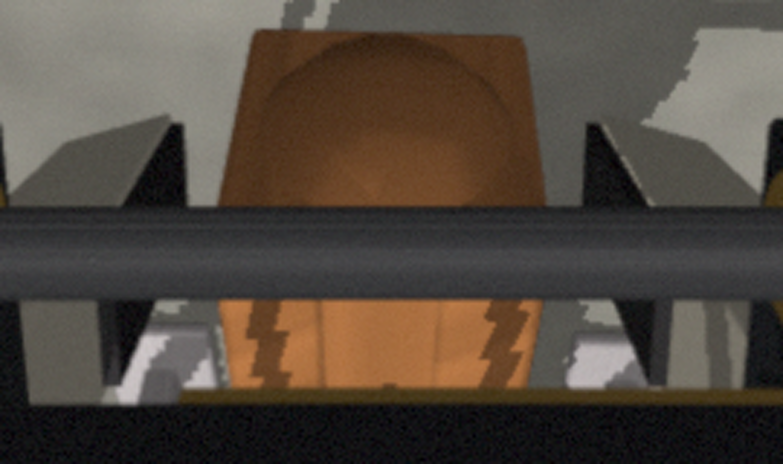

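Released; the cap hangs straight on the bar. Backing out.

Call:
step_arm([
  {"translation": [-2.7, -1.25, 0], "yaw": 0, "gripper": -0.5},
  {"translation": [-7, -3.2, 0], "yaw": 0, "gripper": -0.6},
  {"translation": [-11, -5.5, 0], "yaw": 0, "gripper": -0.6},
  {"translation": [-14, -10, 3], "yaw": 0, "gripper": -0.6},
  {"translation": [-15, -14, 8], "yaw": 0, "gripper": -0.6},
  {"translation": [-17, -16, 12], "yaw": 0, "gripper": -0.6},
  {"translation": [-20, -16, 14], "yaw": 0, "gripper": -0.6},
])

```text
time: 27.6
ee_pos: [0.3785, -0.1618, 0.1772]
tcp_rot: [0.378, 0.61, -0.39, -0.577]
wrist_force: [0.6, -1.3, -0.4]
grip_width: 0.803
```

```bash
python3 -c "
from h import *
t=grab('top','t28'); crop(t,0,140,190,130,4,'t28a'); g=grab('scene','s28'); crop(g,250,70,120,110,5,'s28a')
st()"
```

```text
t 27.7 p [ 0.3769 -0.1646  0.1753] q [-0.815  0.36   1.816  0.306  1.288  2.155] F [0.  0.4 0.5] g 73.6
x [-0.04   0.911  0.41 ] y [ 0.01   0.411 -0.912] z [-0.999 -0.032 -0.026]
```

View pics/t28a.png

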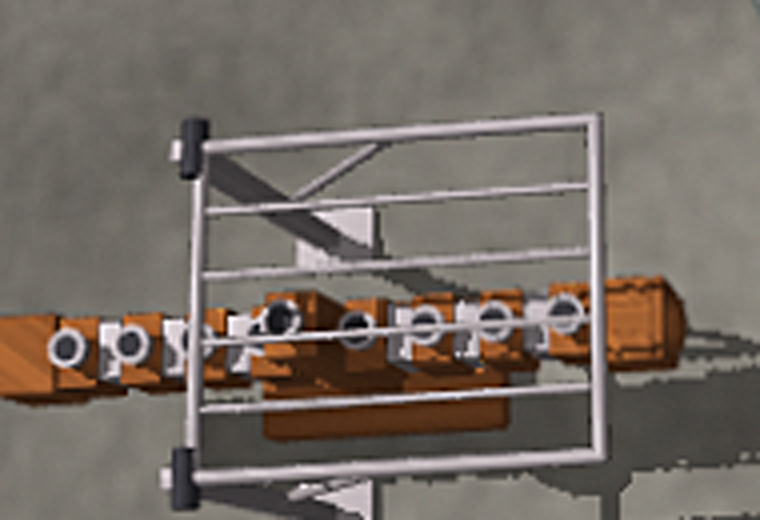

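View pics/s28a.png

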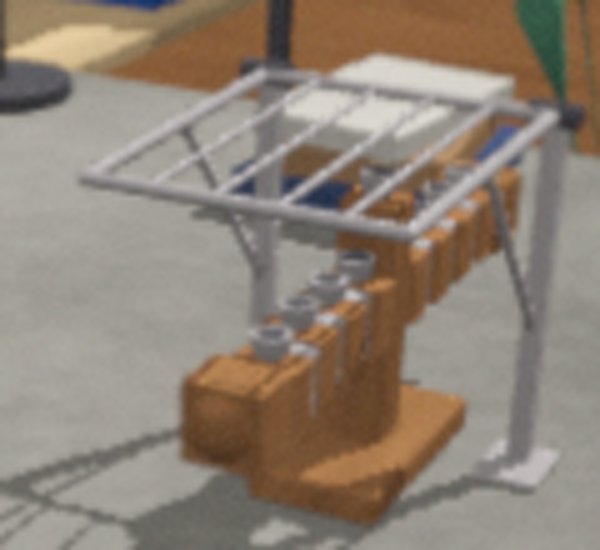

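View pics/t28.png

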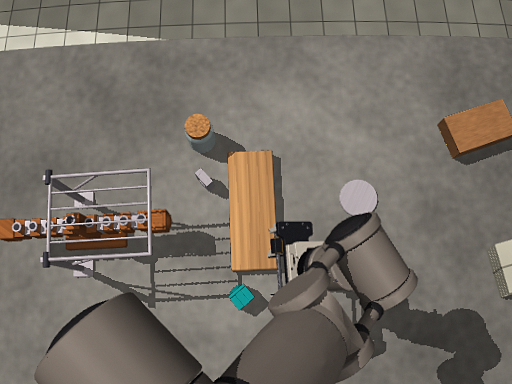

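```bash
python3 -c "
from h import *
t=load('t28'); c=lambda x,y:(x/4-.375,140+y/4-.375)
P=onz(t,[c(565,315),c(494,321),c(425,324)],.137); print(P)
tip=np.array([.5075,.0877]); h=np.array([-.04,.9992])
print('cup x', (P[:,:2]-tip)@h, 'side',(P[:,:2]-tip)@[.9992,.04])
E=onz(t,[c(606,320),c(666,320)],.126); print('cap faces x',(E[:,:2]-tip)@h)
s1=load('t1');d=cv2.absdiff(s1['frame'],t['frame']).sum(2)
print('jar/coaster diff',d[110:155,180:218].mean(),d[178:218,338:366].mean())
"
```

```text
[[0.50650455 0.12740508 0.137     ]
 [0.50418626 0.16624407 0.137     ]
 [0.50345224 0.20437565 0.137     ]]
cup x [0.03971314 0.07861378 0.11674422] side [ 0.00059355 -0.00016932  0.0006225 ]
cap faces x [ 0.01985714 -0.01293932]
jar/coaster diff 20.670760233918127 40.64732142857143
```

```bash
python3 -c "
from plant import ticket; print(ticket.close_job())"
```

```text
the job is handed in; nothing more can be done
None
```

The spacer, the cup block and the end cap are on the bar in that order, snug against the fixed row. The cup is upright, and I handed the job in at about 28 s. No verdict was reported.

**How it was done:** The interface only allows turning about the finger axis. To get the slant, I pushed the arm to its reach limits high up, where the tool leaned about 24°. That lean then carried over into the later moves. I flipped the hand half a turn so the wrist camera faced away from the shelf. I then picked each part off the board at that slant, threaded it, and pushed the row up until it met about 13 N.

**Last checks:**
- **Along the bar:** in the top view the new cup sits about 41 mm from the tip, against a home of 42. This is corrected by the 1.4 mm that the fixed cups read short. Sideways it is within 1 mm.
- **End cap:** its centre is about 9–10 mm from the tip, against a home of 10, and it looks in line with the bar.
- **Spacer:** I could see it closed up between the blocks but did not measure it separately.
- **Robot:** it is clear of everything, and its wrist force reads about zero.

**Disagreements and gaps:**
- **Bar height:** the cameras put the bar's axis about 3 mm above its stated height of 105 mm. Contact while threading suggested 1–2 mm below it.
- **Cup block:** it was gripped about 3° askew, and I corrected that by turning the tool.
- **Bystanders:** the jar and coaster look unmoved in the top view, though shadows kept an image comparison from confirming it. The arm hid the dreidel in that last view, so I did not recheck it. My route did not go over it.

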